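# Set out the staining row

### The job

Set out the staining bench: on the steel tray, between the staining jar and the beaker, stand the three loose bottles from the white worktop upright, each centred on its own round pad: the tall dropper bottle next to the staining jar, the short amber bottle next to the beaker, and the white bottle between the two. Lay the little cover-glass box flat on the middle of the slide case's lid. Leave the jar, the beaker and the small oil bottle where they stand (the things on the blue mat are not needed), and do not tip any bottle over.

Things in the scene. Friction and masses are not known exactly. Their poses are not given: they have to be found in the camera images.
- tray: fixed low steel tray, 100 (x) by 400 mm (y, roughly left-right; +y its left end), rim 12 mm high, floor 6 mm above the bench. On the floor, flush, a row of dark round pads at x = 0, y = -150, -75, 0, 75, 150 mm: the three inner ones, 50 mm across, are free, the end ones carry jar and beaker. Little room along the row: grip across it. Origin: centre of the underside, z up.
- staining_jar: squarish clear jar with lilac content and a round white screw lid, 86 mm high, body 48 mm square, lid 52 mm across; stands on one end pad of the tray, left or right, and stays there; its own z axis points up; origin at the centre of its underside. 
- glass_beaker: empty clear glass beaker, 45 mm across, 58 mm high, on the other end pad of the tray; stays there; its own z axis points up; origin at the centre of its underside. 
- dropper_bottle: the tallest bottle: round amber dropper bottle with a teat on top, 111 mm high in all, body 38 mm across and straight up to about 65 mm, shoulder at 79 mm, 0.05 to 0.1 kg; loose, upright on the white worktop (a like one on the blue mat is not meant); its own z axis points up; origin at the centre of its underside. 
- blue_cap_bottle: round white bottle with a blue screw cap, 66 mm high in all, body 33 mm across, straight up to about 48 mm, cap 19 mm across, 0.035 to 0.07 kg; loose, upright; its own z axis points up; origin at the centre of its underside. 
- short_amber_bottle: round amber bottle with a flat black screw cap and no teat, 78 mm high in all, body 34 mm across, straight up to about 58 mm, cap 20 mm across, 0.04 to 0.08 kg; loose, upright; its own z axis points up; origin at the centre of its underside. 
- cover_glass_box: little square box of cover glasses with a white bottom and a lid that stays on, 31 x 31 mm, 20 mm high, 0.02 to 0.045 kg; loose, lying flat; x and y along its sides; its own z axis points up; origin at the centre of its underside. 
- slide_case: flat closed blue-grey slide case with a flat lid, 88 mm (its x) by 100 mm (its y), top 37 mm above the bench, fixed right of the microscope, whose eyepieces, 0.45 m high, jut towards the robot: carry over or well round them; its own z axis points up; origin at the centre of its underside. 
- small_oil_bottle: the smallest bottle, cream with a white cap, 25 mm across and 52 mm high; a bystander that stays where it is; its own z axis points up; origin at the centre of its underside. 
Mind the look-alikes: they are no part of the job. What is shaped like the blue_cap_bottle but yellow is not meant.

How it is judged:
At the end, for the whole second after the job is handed in: Dropper bottle on the inner pad beside the jar, short amber bottle on that beside the beaker, white bottle on the middle pad: each upright, within 12 mm of the pad centre in tray x and y; cover-glass box flat on the slide case, within 15 mm of its centre in x and y; all released, at rest (((y of staining_jar in the frame of tray above 0 m and x of dropper_bottle in the frame of tray between -0.012 and 0.012 m and y of dropper_bottle in the frame of tray between 0.063 and 0.087 m and z of dropper_bottle in the frame of tray between 0.003 and 0.01 m and x of blue_cap_bottle in the frame of tray between -0.012 and 0.012 m and y of blue_cap_bottle in the frame of tray between -0.012 and 0.012 m and z of blue_cap_bottle in the frame of tray between 0.003 and 0.01 m and x of short_amber_bottle in the frame of tray between -0.012 and 0.012 m and y of short_amber_bottle in the frame of tray between -0.087 and -0.063 m and z of short_amber_bottle in the frame of tray between 0.003 and 0.01 m) or (y of staining_jar in the frame of tray below 0 m and x of dropper_bottle in the frame of tray between -0.012 and 0.012 m and y of dropper_bottle in the frame of tray between -0.087 and -0.063 m and z of dropper_bottle in the frame of tray between 0.003 and 0.01 m and x of blue_cap_bottle in the frame of tray between -0.012 and 0.012 m and y of blue_cap_bottle in the frame of tray between -0.012 and 0.012 m and z of blue_cap_bottle in the frame of tray between 0.003 and 0.01 m and x of short_amber_bottle in the frame of tray between -0.012 and 0.012 m and y of short_amber_bottle in the frame of tray between 0.063 and 0.087 m and z of short_amber_bottle in the frame of tray between 0.003 and 0.01 m)) and x of cover_glass_box in the frame of slide_case between -0.015 and 0.015 m and y of cover_glass_box in the frame of slide_case between -0.015 and 0.015 m and z of cover_glass_box in the frame of slide_case between 0.033 and 0.042 m and angle between each of cover_glass_box, dropper_bottle, blue_cap_bottle, short_amber_bottle's own z axis and vertical below 0.1 rad and linear speed of each of dropper_bottle, blue_cap_bottle, short_amber_bottle, cover_glass_box below 0.02 m/s and angular speed of each of dropper_bottle, blue_cap_bottle, short_amber_bottle, cover_glass_box below 0.2 rad/s and contact force between each of dropper_bottle, blue_cap_bottle, short_amber_bottle, cover_glass_box and the fingers below 0.05 N); the robot touches nothing.
It fails at once if the staining jar is shifted more than 20 mm from where it stood, or tipped (distance of staining_jar from where it was at the start of the episode above 0.02 m or angle between staining_jar's own z axis and vertical above 0.35 rad).
It fails at once if the beaker is shifted more than 20 mm from where it stood, or tipped (distance of glass_beaker from where it was at the start of the episode above 0.02 m or angle between glass_beaker's own z axis and vertical above 0.35 rad).
It fails at once if the small oil bottle is shifted more than 20 mm from where it stood, or tipped (distance of small_oil_bottle from where it was at the start of the episode above 0.02 m or angle between small_oil_bottle's own z axis and vertical above 0.35 rad).
It fails at once if one of the three bottles to be set out is tipped over (more than about 40 degrees) (angle between any of dropper_bottle, blue_cap_bottle, short_amber_bottle's own z axis and vertical above 0.7 rad).
It also fails if it takes over 136 s, if anything falls off the work surface, if the arm or the gripper's body presses on something with over 40 N, if the wrist force passes 120 N, or if a joint passes its speed limit or range.

### The arm

A 6-joint arm with a two-finger parallel gripper is mounted at the origin on a cart in front of the work surface, level with it; the furniture and walls round the work are solid. World frame = base frame: x ahead of the robot, y to its left, z up, the work surface at z = 0. Lengths are in m, angles in rad, forces in N, time in s.
With the tool pointing down it reaches from about 0.3 to 0.875 m from the base axis. Payload 4.2 kg.
Tool frame: the origin (TCP) lies on the centre line of the jaws, within the pads' length; the fingertips stand 22 mm ahead of it and the grasp point (between the pads) lies 3 mm ahead of it; z points along the fingers, y is the line along which they close (so a half turn about z gives the same grasp; the last joint's range is limited). The gripper opens to 85 mm and grips with 20 to 120 N. Pads are 22 mm wide; open, the fingers measure 114 mm over their backs; the gripper's body (76 mm by 85 mm) begins 54 mm behind the grasp point. The pads swing forward as they close: fully open they stand 13 mm farther back than shut.
Start: joints at [-1.185, 0.32, 1.565, -0, 1.257, -0.02], TCP at [0.227, -0.528, 0.219] pointing down, gripper open.
Joint ranges: [-3.11, 3.11], [-0.84, 2.01], [0.21, 2.61], [-1.34, 4.49], [0.05, 2.63], [-2.56, 2.56]. Speed limits (rad/s): [2.57, 2.57, 3.14, 3.14, 3.14, 3.14].

### API

Orientations are given as a 3x3 rotation matrix whose columns are the frame's x, y, z axes.
In Python, from cell import arm, eyes gives the robot as it stands.
- The arm moves only by the shell command python3 -m pendant 'ROWS' [FORCE]. ROWS is a JSON object of lists of equal length, an entry for each row: "twist": the turn, a rotation vector about the tool's x, y, z in units of 5 degrees (1.0 is 5 degrees), a list of three; "xyz": the shift along the tool's x, y, z in units of 25 mm (1.0 is 25 mm), a list of three; "gripper": the gripper's target within -1 to 1 (fully open at 1, half-way at 0, shut at -1). A call has 1 to 10 rows; each row shifts and turns the commanded pose from where the row before left it, along the tool's axes as they then stand; what a row does not reach is not made up. A row lasts 1/12 s, in which the tool goes at most 41.7 mm and 7.16 degrees, less where a joint would pass 70% of its speed; a pose out of reach is approached as far as the arm can. A call is refused whole if a number of a shift passes 1 or a number of a turn 1, either way. A call with a gripper value outside its range is refused whole. The fingers move at their own pace and stop on an object; FORCE is the grip in N (left out, the last holds). Time passes only in rows, so rows that do not move let the fingers close. It gives the time, the measured TCP pose, the force, the opening and the grip force at its end, in the units of the state.
- arm.sense(): the state, without advancing time (a new reading comes with each control period).
- eyes.snapshot(name): name is "side" or "top"; returns a dict with "color" (400x640x3 uint8, blue, green, red), "range_z" (400x640 float32, m along the optical axis (not along the pixel's ray), 0 where there is no reading), "K" (3x3 intrinsics, pixels), "k1" (the pictures are not rectified: a ray, as slopes to the right and down, at radius r is drawn at 1 + k1 r^2 times it, then the intrinsics apply), "rvec" (rotation vector, rad) and "tvec" (3), from world to camera coordinates, as OpenCV has them. Camera axes: x right, y down, z forward; pixel columns grow to the right and rows downward; lengths in m; the calibration is good to about 2 mm. A picture is of the moment at which its call begins.
- arm.finish_job(): hands the job in; it is judged then, once.
The state is a dict: "time": time; "joint_positions": joint angles; "qd": joint speeds; "tau": joint torques, N m; "eef_pos": TCP position; "tcp_rot": TCP orientation; "wrist_force": force on the tool from outside, world axes, zero at the start; "torque": the same for the moment, N m; "width": finger opening in m; "gripper_force": force on a finger pad.
Only numpy, scipy, OpenCV 4.12 (cv2) and the standard library are available. Lean on these libraries where they do the work, as an engineer would, in place of code of your own. Each camera call takes 0.05 s, during which the arm holds its last target. There are 200 camera calls.

## Working session

There is one attempt and no reset: what is moved stays moved. The work goes in short steps, Python scripts to look and compute and a shell command to move; the robot and the scene stay as the last step left them, time stands still between calls to the robot, and variables do not carry over. Pictures are saved under pics/ and viewed, at most 14 in all, crops included, and the job is handed in when it is done.

```bash
mkdir -p pics
cat > h.py <<'E'
import numpy as np, cv2
from cell import arm, eyes
def snap(n):
    s=eyes.snapshot(n); s['R']=cv2.Rodrigues(np.array(s['rvec'],float))[0]; s['t']=np.array(s['tvec'],float).ravel(); return s
def ray(s,u,v):
    K=np.array(s['K']); d=np.array([(u-K[0,2])/K[0,0],(v-K[1,2])/K[1,1]]); x=d.copy()
    for _ in range(20): x=d/(1+s['k1']*(x@x))
    return np.array([x[0],x[1],1.])
def depthpt(s,u,v):
    z=s['range_z'][int(v),int(u)]; return s['R'].T@(ray(s,u,v)*z-s['t'])
def plane(s,u,v,h):
    c=-s['R'].T@s['t']; d=s['R'].T@ray(s,u,v); return c+d*(h-c[2])/d[2]
def cloud(s):
    K=np.array(s['K']);v,u=np.mgrid[:400,:640]
    d=np.stack([(u-K[0,2])/K[0,0],(v-K[1,2])/K[1,1]],-1);x=d.copy()
    for _ in range(20): x=d/(1+s['k1']*(x**2).sum(-1,keepdims=True))
    p=np.concatenate([x,np.ones((400,640,1))],-1)*s['range_z'][...,None]
    P=(p-s['t'])@s['R']; P[s['range_z']<=0]=np.nan; return P
E
python3 - <<'E'
from h import *
for n in('top','side'):
    s=snap(n); cv2.imwrite(f'pics/{n}0.png',s['color']); np.save(n+'.npy',s,allow_pickle=True)
    print(n,-s['R'].T@s['t'],s['R'][2],s['K'],s['k1'])
st=arm.sense();print(st['tcp_rot'],st['width'],st['time'])
E
```

```text
top [ 0.46595171 -0.00575419  1.24387774] [ 0.0910461  -0.00105819 -0.99584612] [[360.99238092   0.         321.3363063 ]
 [  0.         360.99238092 190.22924777]
 [  0.           0.           1.        ]] -0.009373771314503926
side [-0.4796407   0.05726572  0.97077926] [ 0.73792211 -0.05879498 -0.67231995] [[509.63586067   0.         318.72862393]
 [  0.         509.63586067 203.35468073]
 [  0.           0.           1.        ]] -0.118119676624567
[[ 9.18793267e-01  3.94738551e-01 -6.39716308e-04]
 [ 3.94739070e-01 -9.18792072e-01  1.48184081e-03]
 [-2.82657653e-06 -1.61402638e-03 -9.99998697e-01]] 0.08563118075761013 0.1
```

View pics/top0.png

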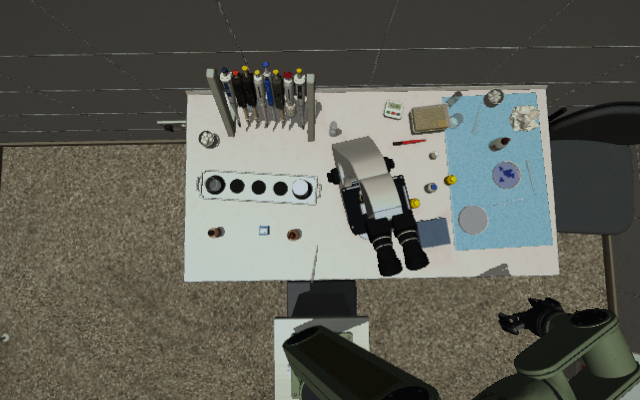

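View pics/side0.png

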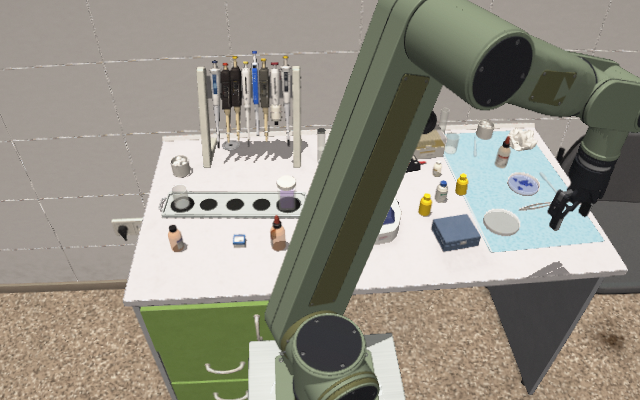

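Top view: tray row with the jar's white lid at (301,188), beaker at (215,184), free pads at (237,186), (259,187), (280,188). So the jar is at the -y end. 
Candidates:
- **Dropper:** (294,234) on the worktop has a teat and fits. (500,143) is on the blue mat, so not meant.
- **Short amber:** (216,232), black cap.
- **White with blue cap:** (431,188). (450,181) and (415,203) are yellow, so not meant, and (433,156) is the small oil bottle.
- **Others:** box (264,230), slide case (433,233) beside the eyepieces (388-413,255).

Run:
```python
from h import *
t=np.load('top.npy',allow_pickle=True).item(); s=np.load('side.npy',allow_pickle=True).item()
c=t['color']
a=cv2.resize(c[160:250,190:320],(780,540)[:2],interpolation=cv2.INTER_CUBIC)
cs=s['color']
A=cv2.resize(c[165:255,195:315],(480,360),interpolation=cv2.INTER_CUBIC); B=cv2.resize(c[140:260,370:460],(270,360),interpolation=cv2.INTER_CUBIC)
C=cv2.resize(cs[170:260,150:330],(440,220),interpolation=cv2.INTER_CUBIC); D=cv2.resize(cs[150:260,400:520],(240,220),interpolation=cv2.INTER_CUBIC)
im=np.zeros((580,750,3),np.uint8); im[:360,:480]=A; im[:360,480:]=B; im[360:,:440]=C; im[360:,450:690]=D
cv2.imwrite('pics/crop1.png',im)
P=cloud(t); 
for n,u,v,r in[('drop',294,234,8),('amb',216,232,9),('box',264,230,8),('white',431,188,7),('yel1',450,181,7),('yel2',415,203,7),('oil',433,156,6),('jar',301,188,9),('beak',215,184,10),('eyep',388,262,10),('eyep2',414,258,10)]:
    W=P[v-r:v+r+1,u-r:u+r+1].reshape(-1,3); W=W[~np.isnan(W[:,2])]; m=W[W[:,2]>W[:,2].max()-0.012]; m2=W[W[:,2]>.012]
    print(n,'ztop %.3f'%W[:,2].max(),'topmean',m.mean(0).round(3),len(m),'range>12mm',m2.min(0).round(3),m2.max(0).round(3))
# pads
g=cv2.cvtColor(c,cv2.COLOR_BGR2GRAY)
for u,v in[(237,186),(259,187),(280,188)]:
    w=g[v-10:v+11,u-10:u+11]; yy,xx=np.where(w<70); cu,cv=xx.mean()+u-10,yy.mean()+v-10
    print('pad',cu,cv,len(xx),plane(t,cu,cv,.006).round(4))
gs=cv2.cvtColor(cs,cv2.COLOR_BGR2GRAY)
for u,v in[(207,204),(235,204),(262,204)]:
    w=gs[v-9:v+10,u-12:u+13]; yy,xx=np.where(w<80); cu,cv=xx.mean()+u-12,yy.mean()+v-9
    print('padS',cu,cv,len(xx),plane(s,cu,cv,.006).round(4))
import cv2
# slide case via side & top cloud
for q,nm in((t,'top'),(s,'side')):
    Q=cloud(q); hsv=cv2.cvtColor(q['color'],cv2.COLOR_BGR2HSV)
    m=(abs(Q[...,2]-.037)<.006)&(hsv[...,0]>95)&(hsv[...,0]<125)&(hsv[...,1]>50)&(Q[...,1]<-.2)&(Q[...,0]<.5)
    m=m.astype(np.uint8); n,l,st,ce=cv2.connectedComponentsWithStats(m); k=1+st[1:,4].argmax(); yy,xx=np.where(l==k)
    p=np.array([plane(q,x,y,.037)[:2] for x,y in zip(xx,yy)],np.float32); print(nm,st[k],cv2.minAreaRect(p),p.min(0),p.max(0),Q[l==k][:,2].mean())
```

```text
drop ztop 0.112 topmean [0.429 0.089 0.107] 13 range>12mm [0.41  0.071 0.017] [0.446 0.107 0.112]
amb ztop 0.082 topmean [0.441 0.351 0.077] 32 range>12mm [0.425 0.334 0.017] [0.456 0.366 0.082]
box ztop 0.027 topmean [0.447 0.191 0.02 ] 85 range>12mm [0.433 0.175 0.012] [0.46  0.206 0.027]
white ztop 0.070 topmean [ 0.579 -0.376  0.065] 29 range>12mm [ 0.562 -0.391  0.013] [ 0.594 -0.36   0.07 ]
yel1 ztop 0.071 topmean [ 0.605 -0.441  0.066] 29 range>12mm [ 0.589 -0.455  0.017] [ 0.62  -0.427  0.071]
yel2 ztop 0.378 topmean [ 0.495 -0.218  0.375] 5 range>12mm [ 0.494 -0.331  0.021] [ 0.543 -0.214  0.378]
oil ztop 0.055 topmean [ 0.692 -0.392  0.05 ] 20 range>12mm [ 0.68  -0.405  0.012] [ 0.704 -0.38   0.055]
jar ztop 0.100 topmean [0.582 0.062 0.093] 198 range>12mm [0.557 0.036 0.012] [0.615 0.087 0.1  ]
beak ztop 0.069 topmean [0.602 0.356 0.063] 35 range>12mm [0.574 0.326 0.012] [0.624 0.38  0.069]
eyep ztop 0.436 topmean [ 0.37  -0.158  0.429] 131 range>12mm [ 0.35  -0.18   0.391] [ 0.398 -0.134  0.436]
eyep2 ztop 0.436 topmean [ 0.383 -0.217  0.429] 136 range>12mm [ 0.358 -0.339  0.03 ] [ 0.406 -0.195  0.436]
pad 236.56953642384107 185.60264900662253 151 [0.5998 0.285  0.006 ]
pad 258.1666666666667 187.05555555555554 144 [0.5936 0.2105 0.006 ]
pad 280.0208333333333 188.04166666666666 144 [0.589  0.1352 0.006 ]
padS 208.04195804195805 204.0 143 [0.5986 0.2849 0.006 ]
padS 234.58450704225353 204.03521126760563 142 [0.5931 0.2096 0.006 ]
padS 261.2054794520548 204.07534246575344 146 [0.5877 0.1346 0.006 ]
top [417 218  33  29 725] ((0.42974239587783813, -0.37499701976776123), (0.08336461335420609, 0.09737633913755417), 8.433036804199219) [ 0.38508695 -0.4280894 ] [ 0.47679368 -0.32343113] 0.036291624501389216
side [434 215  46  29 873] ((0.42264997959136963, -0.37408286333084106), (0.09120762348175049, 0.10072091966867447), 7.91195011138916) [ 0.37316948 -0.42755967] [ 0.47206977 -0.3214019 ] 0.03497835701918358
```

View pics/crop1.png

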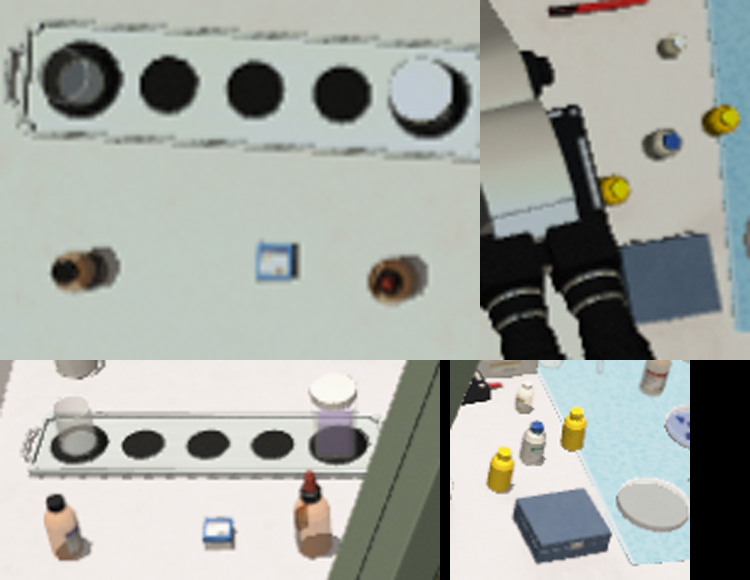

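Crop confirms it: teat dropper, black-capped amber and blue-capped white (between two yellow ones) are the right bottles. The measured body widths (36, 32 and 32 mm) and pad spacing (75 mm) match the sheet. The jar is at the tray's -y end. First I raise the arm and turn the jaws across the row.

```bash
cat >> h.py <<'E'
def go(x,y,z):
    s=arm.sense(); R=np.array(s['tcp_rot']); p=np.array(s['eef_pos'])
    print('t',round(s['time'],2),'at',p.round(4),'yaw_y',np.degrees(np.arctan2(R[1,1],R[0,1])).round(2),'tilt',R[2,:2].round(4),'w',round(s['width'],4),'gf',round(float(np.max(s['gripper_force'])),1),'F',np.array(s['wrist_force']).round(1),'q',np.array(s['joint_positions']).round(2))
    print('units->',(R.T@(np.array([x,y,z])-p)/.025).round(2))
E
python3 -m pendant '{"twist":[[0,0,-1],[0,0,-1],[0,0,-1],[0,0,-1],[0,0,-1],[0,0,-1],[0,0,-1],[0,0,-1],[0,0,-1],[0,0,-1]],"xyz":[[0,0,-1],[0,0,-1],[0,0,-1],[0,0,-1],[0,0,-1],[0,0,-1],[0,0,-1],[0,0,-1],[0,0,-1],[0,0,-1]],"gripper":[1,1,1,1,1,1,1,1,1,1]}' 40
python3 -m pendant '{"twist":[[0,0,-1],[0,0,-1],[0,0,-0.5],[0,0,0]],"xyz":[[0,0,-1],[0,0,-1],[0,0,0],[0,0,0]],"gripper":[1,1,1,1]}'
python3 - <<'E'
from h import *
go(.428,.089,.52)
t=np.load('top.npy',allow_pickle=True).item(); P=cloud(t)
def mx(a,b,c,d):
    m=(P[...,0]>a)&(P[...,0]<b)&(P[...,1]>c)&(P[...,1]<d); print((a,b,c,d),np.nanmax(P[m][:,2]).round(3))
mx(.3,.75,-.33,-.05); mx(.5,.66,-.36,-.32); mx(.5,.66,-.33,-.30);mx(.36,.5,-.33,-.28);mx(.36,.5,-.28,-.24)
E
```

```text
time: 0.93
eef_pos: [0.2269, -0.528, 0.4693]
tcp_rot: [[0.284, 0.959, -0.0], [0.959, -0.284, 0.001], [0.001, -0.001, -1.0]]
wrist_force: [0.8, -0.7, 0.4]
width: 0.0857
gripper_force: 0.0
time: 1.27
eef_pos: [0.2271, -0.5286, 0.5196]
tcp_rot: [[0.073, 0.997, 0.001], [0.997, -0.073, -0.002], [-0.002, 0.001, -1.0]]
wrist_force: [-0.4, -0.3, 0.5]
width: 0.0855
gripper_force: 0.0
t 1.27 at [ 0.2271 -0.5286  0.5196] yaw_y -4.21 tilt [-0.0024  0.0012] w 0.0855 gf 0.0 F [-0.4 -0.3  0.5] q [-1.18  0.32  0.83 -0.    1.99 -1.11]
units-> [25.23  6.2  -0.07]
(0.3, 0.75, -0.33, -0.05) 0.436
(0.5, 0.66, -0.36, -0.32) 0.072
(0.5, 0.66, -0.33, -0.3) 0.072
(0.36, 0.5, -0.33, -0.28) 0.04
(0.36, 0.5, -0.28, -0.24) 0.425
```

```bash
python3 -m pendant '{"twist":[[0,0,0],[0,0,0],[0,0,0],[0,0,0],[0,0,0],[0,0,0],[0,0,0],[0,0,0],[0,0,0],[0,0,0]],"xyz":[[1,0.25,0],[1,0.25,0],[1,0.25,0],[1,0.25,0],[1,0.25,0],[1,0.25,0],[1,0.25,0],[1,0.25,0],[1,0.25,0],[1,0.25,0]],"gripper":[1,1,1,1,1,1,1,1,1,1]}' | head -2
python3 -m pendant '{"twist":[[0,0,0],[0,0,0],[0,0,0],[0,0,0],[0,0,0],[0,0,0],[0,0,0],[0,0,0],[0,0,0],[0,0,0]],"xyz":[[1,0.25,0],[1,0.25,0],[1,0.25,0],[1,0.25,0],[1,0.25,0],[1,0.25,0],[1,0.25,0],[1,0.25,0],[1,0.25,0],[1,0.25,0]],"gripper":[1,1,1,1,1,1,1,1,1,1]}' | head -2
python3 -m pendant '{"twist":[[0,0,0],[0,0,0],[0,0,0],[0,0,0],[0,0,0],[0,0,0],[0,0,0]],"xyz":[[1,0.25,0],[1,0.25,0],[1,0.25,0],[1,0.25,0],[1,0.2,0],[0.2,0,0],[0,0,0]],"gripper":[1,1,1,1,1,1,1]}' | head -2
python3 -c "from h import *;go(.428,.089,.15)"
```

```text
time: 2.1
eef_pos: [0.3077, -0.2822, 0.5172]
time: 2.93
eef_pos: [0.3885, -0.0376, 0.5173]
time: 3.52
eef_pos: [0.4282, 0.0895, 0.5169]
t 3.52 at [0.4282 0.0895 0.5169] yaw_y -4.15 tilt [-0.0011 -0.0034] w 0.0855 gf 0.0 F [-0.3 -0.3 -0.6] q [ 0.18  0.06  1.16 -0.    1.92  0.25]
units-> [-0.    0.04 14.68]
```

```bash
python3 -m pendant '{"twist":[[0,0,0],[0,0,0],[0,0,0],[0,0,0],[0,0,0],[0,0,0],[0,0,0],[0,0,0],[0,0,0],[0,0,0]],"xyz":[[0,0,1],[0,0,1],[0,0,1],[0,0,1],[0,0,1],[0,0,1],[0,0,1],[0,0,1],[0,0,1],[0,0,1]],"gripper":[1,1,1,1,1,1,1,1,1,1]}' | head -2
python3 -m pendant '{"twist":[[0,0,0],[0,0,0],[0,0,0],[0,0,0],[0,0,0],[0,0,0],[0,0,0]],"xyz":[[0,0,1],[0,0,1],[0,0,1],[0,0,1],[0,0,0.6],[0,0,0],[0,0,0]],"gripper":[1,1,1,1,1,1,1]}' | head -2
python3 - <<'E'
from h import *
go(.428,.089,.066)
s=snap('side'); cv2.imwrite('pics/drop1.png',cv2.resize(s['color'][120:270,200:360],(640,600)))
E
```

```text
time: 4.35
eef_pos: [0.4273, 0.0869, 0.2672]
time: 4.93
eef_pos: [0.4276, 0.0874, 0.1533]
t 4.93 at [0.4276 0.0874 0.1533] yaw_y -4.34 tilt [-0.0009 -0.0015] w 0.0854 gf 0.0 F [0.2 0.2 0.5] q [ 0.18  0.16  1.96 -0.    1.02  0.25]
units-> [0.07 0.02 3.49]
```

View pics/drop1.png

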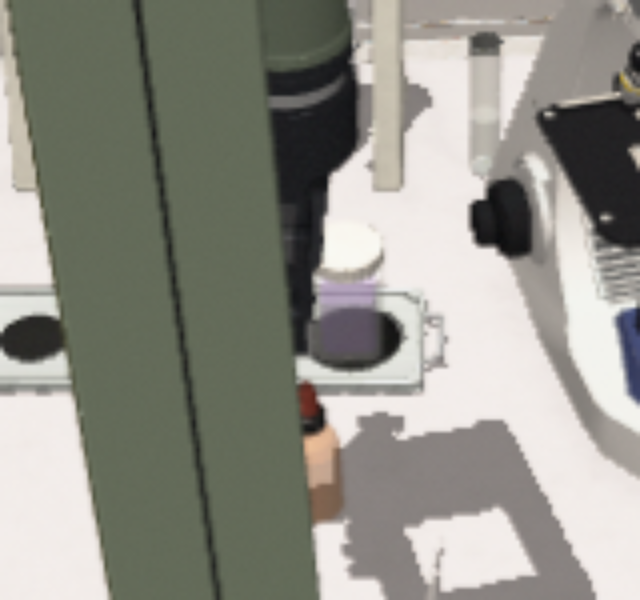

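The side view is mostly blocked by the arm. Visible are the dropper under the jaws (teat near crop (310,400)), and the jar at (350,290). Jaws look aligned, so I go down and grip.

```bash
python3 -m pendant '{"twist":[[0,0,0],[0,0,0],[0,0,0],[0,0,0],[0,0,0],[0,0,0]],"xyz":[[0.07,0,0.7],[0,0,0.7],[0,0,0.7],[0,0,0.7],[0,0,0.7],[0,0,0]],"gripper":[1,1,1,1,1,1]}' | head -4
python3 -m pendant '{"twist":[[0,0,0],[0,0,0],[0,0,0],[0,0,0],[0,0,0],[0,0,0],[0,0,0],[0,0,0],[0,0,0],[0,0,0]],"xyz":[[0,0,0],[0,0,0],[0,0,0],[0,0,0],[0,0,0],[0,0,0],[0,0,0],[0,0,0],[0,0,0],[0,0,0]],"gripper":[-1,-1,-1,-1,-1,-1,-1,-1,-1,-1]}' 40
python3 -c "from h import *;go(.589,.1352,.2)"
```

```text
time: 5.48
eef_pos: [0.4274, 0.0897, 0.065]
tcp_rot: [[0.074, 0.997, -0.003], [0.997, -0.074, -0.001], [-0.001, -0.003, -1.0]]
wrist_force: [-0.1, 0.2, 0.3]
time: 6.32
eef_pos: [0.4292, 0.0903, 0.0669]
tcp_rot: [[0.074, 0.997, 0.002], [0.997, -0.074, 0.0], [0.0, 0.002, -1.0]]
wrist_force: [-0.6, -0.9, 5.9]
width: 0.0198
gripper_force: 39.0
t 6.32 at [0.4292 0.0903 0.0669] yaw_y -4.24 tilt [0.0003 0.002 ] w 0.0198 gf 39.0 F [-0.6 -0.9  5.9] q [ 0.18  0.27  2.08 -0.    0.79  0.26]
units-> [ 2.26  6.25 -5.31]
```

Run:
```python
from h import *
s=np.load('side.npy',allow_pickle=True).item(); print(plane(s,278,220,.111),plane(s,278,246,.0))
hsv=cv2.cvtColor(s['color'],cv2.COLOR_BGR2HSV); 
P=cloud(s); Q=P[225:245,270:288].reshape(-1,3); Q=Q[(Q[:,2]>.01)&(Q[:,2]<.06)]; print(np.percentile(Q,[5,50,95],axis=0))
s=snap('side'); a=s['color'][190:270,240:320]; t=snap('top'); b=t['color'][195:275,250:330]
cv2.imwrite('pics/g1.png',np.hstack([cv2.resize(a,(400,400)),cv2.resize(b,(400,400))]))
```

```text
[0.41117089 0.08504205 0.111     ] [0.4290767  0.09028818 0.        ]
[[0.40855518 0.07277379 0.0227126 ]
 [0.41359826 0.08896487 0.04287852]
 [0.42374167 0.10749116 0.05901093]]
```

View pics/g1.png

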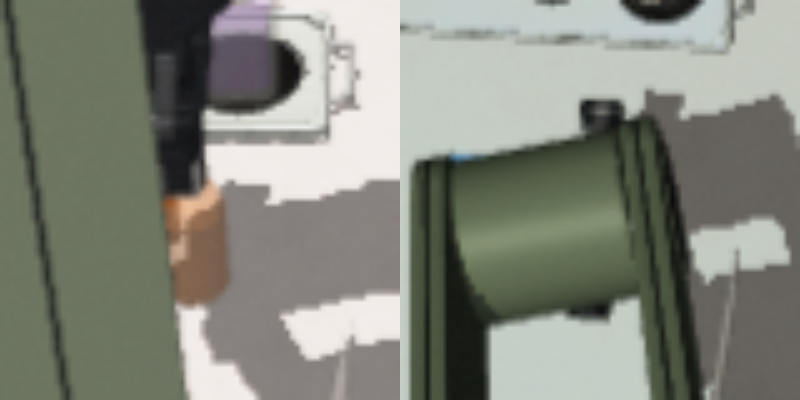

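Run:
```python
from h import *
s=snap('side')
for z in(.03,.045,.06,.08,.1): print(z,plane(s,277,228,z).round(3))
P=cloud(s)
for v in range(196,252,3): print(v,s['color'][v,277],P[v,277].round(3),P[v,281].round(3))
```

```text
0.03 [0.465 0.091 0.03 ]
0.045 [0.45  0.09  0.045]
0.06 [0.435 0.09  0.06 ]
0.08 [0.415 0.089 0.08 ]
0.1 [0.395 0.088 0.1  ]
196 [27 24 24] [0.398 0.083 0.2  ] [0.41  0.074 0.189]
199 [26 23 21] [0.391 0.083 0.197] [0.405 0.075 0.184]
202 [26 24 24] [0.394 0.084 0.186] [0.406 0.075 0.174]
205 [22 22 18] [0.391 0.084 0.178] [0.561 0.079 0.023]
208 [27 25 25] [0.411 0.085 0.151] [0.413 0.076 0.148]
211 [41 40 40] [0.383 0.085 0.167] [0.553 0.079 0.008]
214 [39 36 35] [0.363 0.085 0.177] [0.542 0.08  0.007]
217 [26 24 24] [0.366 0.085 0.164] [0.531 0.08  0.006]
220 [26 24 22] [0.38  0.086 0.142] [ 0.527  0.08  -0.002]
223 [32 29 30] [0.402 0.088 0.11 ] [ 0.516  0.081 -0.002]
226 [28 27 27] [0.408 0.088 0.094] [0.432 0.079 0.069]
229 [110 127 151] [0.41  0.089 0.081] [0.422 0.079 0.069]
232 [152 190 232] [0.416 0.09  0.065] [0.416 0.08  0.064]
235 [101 130 169] [0.411 0.09  0.06 ] [0.415 0.08  0.055]
238 [103 124 154] [0.41  0.091 0.05 ] [0.413 0.081 0.046]
241 [ 98 120 149] [0.411 0.091 0.038] [0.413 0.081 0.035]
244 [ 79 101 131] [0.409 0.092 0.029] [0.412 0.082 0.025]
247 [ 80 101 132] [0.41  0.092 0.017] [0.414 0.082 0.012]
250 [ 87 104 130] [0.408 0.093 0.008] [nan nan nan]
```

The depth column shows the fingertips at z≈0.085, holding the 20 mm neck. The stated geometry would put them at 0.045. I'll open up, raise and measure the real tip offset.

```bash
python3 -m pendant '{"twist":[[0,0,0],[0,0,0],[0,0,0],[0,0,0],[0,0,0],[0,0,0],[0,0,0],[0,0,0]],"xyz":[[0,0,0],[0,0,0],[0,0,0],[0,0,0],[0,0,0],[0,0,0],[0,0,0],[0,0,0]],"gripper":[1,1,1,1,1,1,1,1]}' 40
python3 - <<'E'
from h import *
s=snap('side');P=cloud(s); go(.428,.089,.065)
np.save('s2.npy',s,allow_pickle=True)
C=s['color'].max(-1)<60
m=C&(P[...,1]>.05)&(P[...,1]<.12)&(P[...,0]>.33)&(P[...,0]<.52)&(P[...,2]<.25)
p=P[m]
for a in np.arange(.34,.52,.012):
    q=p[(p[:,0]>=a)&(p[:,0]<a+.012)]
    if len(q): print(a.round(3),len(q),q[:,2].min().round(3),q[:,2].max().round(3),q[:,1].min().round(3),q[:,1].max().round(3))
cv2.imwrite('pics/g2.png',np.hstack([cv2.resize(s['color'][150:260,240:340],(700,600))]))
E
```

```text
time: 7.13
eef_pos: [0.4284, 0.0902, 0.066]
tcp_rot: [[0.074, 0.997, -0.0], [0.997, -0.074, -0.0], [-0.0, -0.0, -1.0]]
wrist_force: [0.1, -0.8, -0.5]
width: 0.0858
gripper_force: 0.0
t 7.18 at [0.4284 0.0902 0.066 ] yaw_y -4.25 tilt [-0.0001 -0.0001] w 0.0856 gf 0.0 F [0.8 0.5 0.1] q [ 0.18  0.28  2.08 -0.    0.79  0.26]
units-> [-0.05 -0.01  0.04]
0.34 3 0.143 0.15 0.086 0.091
0.352 101 0.141 0.199 0.084 0.099
0.364 51 0.101 0.198 0.082 0.1
0.376 43 0.102 0.249 0.078 0.101
0.388 308 0.157 0.25 0.064 0.104
0.4 91 0.162 0.25 0.058 0.103
0.412 30 0.081 0.25 0.056 0.084
0.424 6 0.085 0.25 0.055 0.083
0.436 1 0.163 0.163 0.08 0.08
0.448 3 -0.47 0.151 0.071 0.077
0.472 3 -0.489 0.093 0.071 0.085
```

View pics/g2.png

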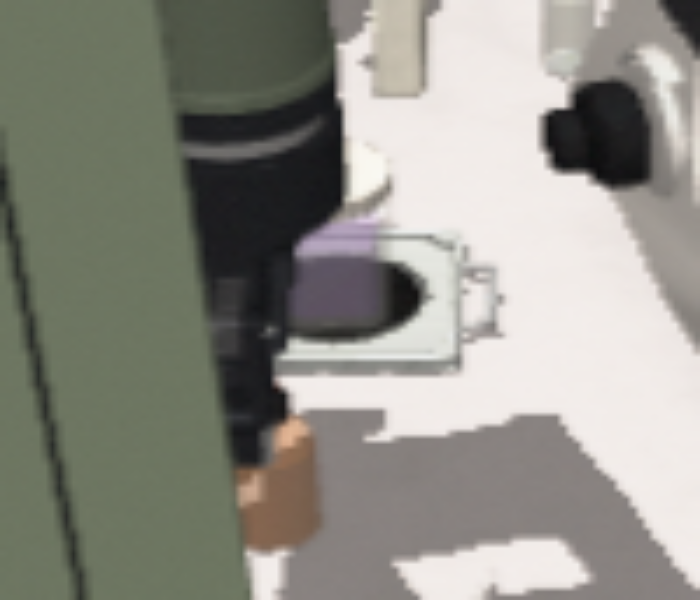

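With the jaws open, the near tip is at z≈0.101 with TCP reading 0.066. So the real tool sits about 41 mm higher than the reading implies (shut tip ≈ TCP+0.02, palm ≈ TCP+0.092). I'll allow for that: grip the dropper at a reading of 0.024.

```bash
python3 -m pendant '{"twist":[[0,0,0],[0,0,0],[0,0,0],[0,0,0],[0,0,0],[0,0,0]],"xyz":[[0,0,0.5],[0,0,0.5],[0,0,0.4],[0,0,0.28],[0,0,0],[0,0,0]],"gripper":[1,1,1,1,1,1]}' 
python3 -m pendant '{"twist":[[0,0,0],[0,0,0],[0,0,0],[0,0,0],[0,0,0],[0,0,0],[0,0,0],[0,0,0],[0,0,0],[0,0,0]],"xyz":[[0,0,0],[0,0,0],[0,0,0],[0,0,0],[0,0,0],[0,0,0],[0,0,0],[0,0,0],[0,0,0],[0,0,0]],"gripper":[-1,-1,-1,-1,-1,-1,-1,-1,-1,-1]}' 40
python3 -c "from h import *;go(.589,.1352,.1)"
```

```text
time: 7.68
eef_pos: [0.4286, 0.0902, 0.0239]
tcp_rot: [[0.074, 0.997, 0.0], [0.997, -0.074, -0.0], [-0.0, 0.0, -1.0]]
wrist_force: [0.4, 0.1, 0.0]
width: 0.0855
gripper_force: 0.0
time: 8.52
eef_pos: [0.4284, 0.0902, 0.0241]
tcp_rot: [[0.074, 0.997, 0.0], [0.997, -0.074, -0.0], [-0.0, 0.0, -1.0]]
wrist_force: [-0.8, -0.5, 4.2]
width: 0.0373
gripper_force: 39.8
t 8.52 at [0.4284 0.0902 0.0241] yaw_y -4.25 tilt [-0.      0.0002] w 0.0373 gf 39.8 F [-0.8 -0.5  4.2] q [ 0.18  0.34  2.13 -0.    0.67  0.26]
units-> [ 2.27  6.27 -3.03]
```

```bash
python3 -m pendant '{"twist":[[0,0,0],[0,0,0],[0,0,0],[0,0,0],[0,0,0],[0,0,0],[0,0,0]],"xyz":[[0,0,-0.4],[0,0,-0.6],[0,0,-0.6],[0,0,-0.6],[0,0,-0.6],[0,0,-0.2],[0,0,0]],"gripper":[-1,-1,-1,-1,-1,-1,-1]}'
python3 -m pendant '{"twist":[[0,0,0],[0,0,0],[0,0,0],[0,0,0],[0,0,0],[0,0,0],[0,0,0],[0,0,0],[0,0,0],[0,0,0]],"xyz":[[0.25,0.5,0],[0.25,0.75,0],[0.25,0.75,0],[0.25,0.75,0],[0.25,0.75,0],[0.25,0.75,0],[0.25,0.75,0],[0.25,0.75,0],[0.27,0.52,0],[0,0,0]],"gripper":[-1,-1,-1,-1,-1,-1,-1,-1,-1,-1]}'
python3 - <<'E'
from h import *
go(.589,.1352,.0305)
t=snap('top');s=snap('side');cv2.imwrite('pics/p1.png',np.hstack([cv2.resize(s['color'][150:250,200:320],(400,333)),cv2.resize(t['color'][150:250,230:350],(400,333))]))
E
```

```text
time: 9.1
eef_pos: [0.4291, 0.0903, 0.0997]
tcp_rot: [[0.074, 0.997, 0.002], [0.997, -0.074, 0.0], [0.001, 0.002, -1.0]]
wrist_force: [-0.5, -0.5, -1.0]
width: 0.0371
gripper_force: 40.1
time: 9.93
eef_pos: [0.591, 0.1359, 0.0971]
tcp_rot: [[0.074, 0.997, 0.0], [0.997, -0.074, 0.0], [0.0, 0.0, -1.0]]
wrist_force: [0.2, 0.6, -1.6]
width: 0.0375
gripper_force: 40.2
t 9.93 at [0.591  0.1359 0.0971] yaw_y -4.24 tilt [0.0002 0.0003] w 0.0375 gf 40.2 F [ 0.2  0.6 -1.6] q [0.21 0.46 1.66 0.   1.02 0.28]
units-> [-0.04 -0.08  2.66]
```

View pics/p1.png

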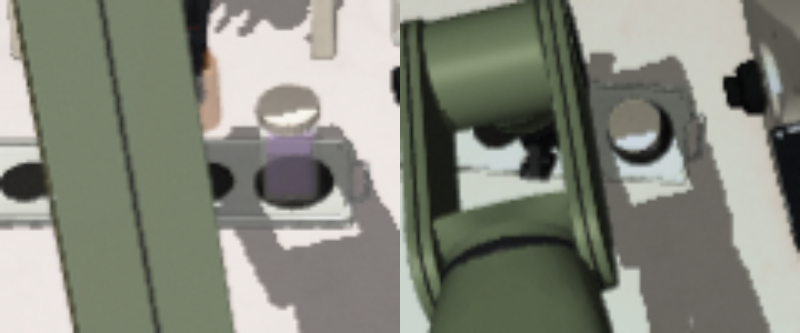

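Bottle held upright above its pad (left half, around (210,90)); the jar is untouched at (290,110). Lowering and releasing now.

```bash
python3 -m pendant '{"twist":[[0,0,0],[0,0,0],[0,0,0],[0,0,0],[0,0,0],[0,0,0],[0,0,0],[0,0,0]],"xyz":[[-0.04,-0.08,0.5],[0,0,0.5],[0,0,0.5],[0,0,0.5],[0,0,0.4],[0,0,0.2],[0,0,0.06],[0,0,0]],"gripper":[-1,-1,-1,-1,-1,-1,-1,-1]}'
python3 -c "from h import *;go(.589,.1352,.0305)"
```

```text
time: 10.7
eef_pos: [0.5864, 0.1342, 0.0322]
tcp_rot: [[0.074, 0.997, -0.001], [0.997, -0.074, -0.0], [-0.0, -0.001, -1.0]]
wrist_force: [0.3, -0.3, -0.8]
width: 0.0371
gripper_force: 40.2
t 10.7 at [0.5864 0.1342 0.0322] yaw_y -4.25 tilt [-0.0003 -0.0008] w 0.0371 gf 40.2 F [ 0.3 -0.3 -0.8] q [ 0.21  0.53  1.74 -0.    0.87  0.28]
units-> [0.05 0.1  0.07]
```

```bash
python3 -m pendant '{"twist":[[0,0,0],[0,0,0],[0,0,0]],"xyz":[[0.05,0.08,0.06],[0,0,0.03],[0,0,0]],"gripper":[-1,-1,-1]}'
python3 -m pendant '{"twist":[[0,0,0],[0,0,0],[0,0,0],[0,0,0],[0,0,0],[0,0,0],[0,0,0],[0,0,0]],"xyz":[[0,0,0],[0,0,0],[0,0,0],[0,0,0],[0,0,0],[0,0,0],[0,0,0],[0,0,0]],"gripper":[0.2,0.2,0.2,0.2,0.2,0.2,0.2,0.2]}'
python3 -m pendant '{"twist":[[0,0,0],[0,0,0],[0,0,0],[0,0,0],[0,0,0],[0,0,0],[0,0,0]],"xyz":[[0,0,-0.4],[0,0,-0.6],[0,0,-1],[0,0,-1],[0,0,-1],[0,0,-0.3],[0,0,0]],"gripper":[0.2,0.2,0.2,0.2,0.2,0.2,0.2]}'
python3 -c "from h import *;go(.4405,.350,.13)"
```

```text
time: 10.95
eef_pos: [0.5893, 0.1356, 0.0306]
tcp_rot: [[0.074, 0.997, 0.001], [0.997, -0.074, 0.0], [0.0, 0.001, -1.0]]
wrist_force: [0.2, 0.3, 0.1]
width: 0.0374
gripper_force: 40.2
time: 11.62
eef_pos: [0.5889, 0.1354, 0.0302]
tcp_rot: [[0.074, 0.997, 0.0], [0.997, -0.074, -0.0], [-0.0, 0.0, -1.0]]
wrist_force: [0.7, 0.3, 0.4]
width: 0.0514
gripper_force: 0.0
time: 12.2
eef_pos: [0.5905, 0.1358, 0.1409]
tcp_rot: [[0.074, 0.997, 0.006], [0.997, -0.074, 0.001], [0.002, 0.006, -1.0]]
wrist_force: [-0.2, 0.1, -0.0]
width: 0.0513
gripper_force: 0.0
t 12.2 at [0.5905 0.1358 0.1409] yaw_y -4.25 tilt [0.0016 0.0059] w 0.0513 gf 0.0 F [-0.2  0.1 -0. ] q [ 0.21  0.42  1.61 -0.    1.1   0.28]
units-> [ 8.1  -6.62  0.41]
```

```bash
python3 -m pendant '{"twist":[[0,0,0],[0,0,0],[0,0,0],[0,0,0],[0,0,0],[0,0,0],[0,0,0],[0,0,0],[0,0,0],[0,0,0]],"xyz":[[0.9,-0.7,0],[0.9,-0.75,0],[0.9,-0.75,0],[0.9,-0.75,0],[0.9,-0.75,0],[0.9,-0.75,0],[0.9,-0.75,0],[0.9,-0.75,0],[0.9,-0.67,0],[0,0,0]],"gripper":[1,1,1,1,1,1,1,1,1,1]}'
python3 - <<'E'
from h import *
go(.4405,.350,.0)
t=snap('top');s=snap('side');P=cloud(s)
cv2.imwrite('pics/p2.png',np.hstack([cv2.resize(s['color'][140:260,160:320],(400,300)),cv2.resize(t['color'][160:250,190:310],(400,300))]))
for q,n in((t,'top'),(s,'side')):
    P=cloud(q);m=(P[...,0]>.54)&(P[...,0]<.64)&(P[...,1]>.105)&(P[...,1]<.165)&(P[...,2]>.02)&(P[...,2]<.12);p=P[m];print(n,len(p),p.min(0).round(3) if len(p) else '',p.max(0).round(3) if len(p) else '')
E
```

```text
time: 13.03
eef_pos: [0.4356, 0.3525, 0.1362]
tcp_rot: [[0.07, 0.998, -0.003], [0.998, -0.07, -0.0], [-0.0, -0.003, -1.0]]
wrist_force: [-0.9, -0.0, -0.5]
width: 0.0857
gripper_force: 0.0
t 13.03 at [0.4356 0.3525 0.1362] yaw_y -4.03 tilt [-0.0003 -0.0033] w 0.0857 gf 0.0 F [-0.9 -0.  -0.5] q [0.66 0.36 1.72 0.   1.06 0.73]
units-> [-0.09  0.22  5.45]
top 125 [0.57  0.116 0.021] [0.607 0.152 0.119]
side 331 [0.564 0.117 0.02 ] [0.593 0.155 0.116]
```

View pics/p2.png

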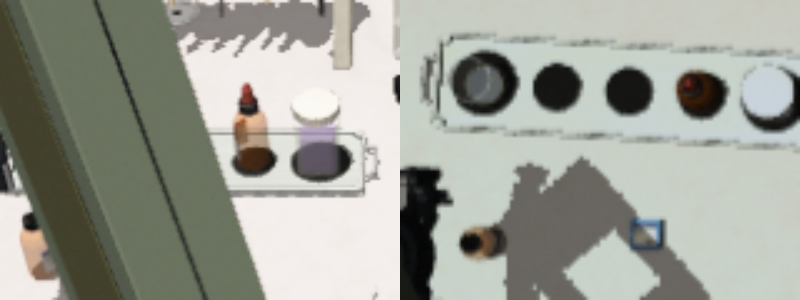

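The dropper stands on its pad at about (0.587, 0.135), left-half (253,130). Amber is still at right-half (482,243). Descending on the amber.

```bash
python3 -m pendant '{"twist":[[0,0,0],[0,0,0],[0,0,0],[0,0,0],[0,0,0],[0,0,0],[0,0,0],[0,0,0],[0,0,0]],"xyz":[[-0.09,0.1,0.8],[0,0,0.8],[0,0,0.8],[0,0,0.8],[0,0,0.8],[0,0,0.7],[0,0,0.5],[0,0,0.2],[0,0,0]],"gripper":[1,1,1,1,1,1,1,1,1]}'
python3 -c "from h import *;go(.4405,.350,.0)"
```

```text
time: 13.88
eef_pos: [0.4407, 0.3455, 0.001]
tcp_rot: [[0.075, 0.997, -0.003], [0.997, -0.075, -0.003], [-0.003, -0.003, -1.0]]
wrist_force: [-0.1, 0.2, 1.4]
width: 0.0854
gripper_force: 0.0
t 13.88 at [0.4407 0.3455 0.001 ] yaw_y -4.32 tilt [-0.0028 -0.0027] w 0.0854 gf 0.0 F [-0.1  0.2  1.4] q [ 0.64  0.52  1.87 -0.    0.76  0.72]
units-> [ 0.18 -0.02  0.04]
```

```bash
python3 -m pendant '{"twist":[[0,0,0],[0,0,0],[0,0,0],[0,0,0],[0,0,0],[0,0,0],[0,0,0],[0,0,0],[0,0,0],[0,0,0]],"xyz":[[0,0,0],[0,0,0],[0,0,0],[0,0,0],[0,0,0],[0,0,0],[0,0,0],[0,0,0],[0,0,0],[0,0,0]],"gripper":[-1,-1,-1,-1,-1,-1,-1,-1,-1,-1]}' 40
python3 -c "from h import *;go(.5998,.285,.08)"
```

```text
time: 14.72
eef_pos: [0.4417, 0.3476, 0.0037]
tcp_rot: [[0.074, 0.997, 0.001], [0.997, -0.074, 0.001], [0.001, 0.001, -1.0]]
wrist_force: [-0.8, -0.4, 6.3]
width: 0.0332
gripper_force: 39.8
t 14.72 at [0.4417 0.3476 0.0037] yaw_y -4.24 tilt [0.001  0.0014] w 0.0332 gf 39.8 F [-0.8 -0.4  6.3] q [ 0.65  0.52  1.87 -0.    0.76  0.72]
units-> [-2.03  6.5  -3.05]
```

```bash
python3 -m pendant '{"twist":[[0,0,0],[0,0,0],[0,0,0],[0,0,0],[0,0,0],[0,0,0],[0,0,0]],"xyz":[[0,0,-0.4],[0,0,-0.6],[0,0,-0.6],[0,0,-0.6],[0,0,-0.6],[0,0,-0.4],[0,0,0]],"gripper":[-1,-1,-1,-1,-1,-1,-1]}'
python3 -m pendant '{"twist":[[0,0,0],[0,0,0],[0,0,0],[0,0,0],[0,0,0],[0,0,0],[0,0,0],[0,0,0],[0,0,0],[0,0,0]],"xyz":[[-0.25,0.5,0],[-0.25,0.75,0],[-0.25,0.75,0],[-0.25,0.75,0],[-0.25,0.75,0],[-0.25,0.75,0],[-0.25,0.75,0],[-0.25,0.75,0],[-0.1,0.65,0],[0,0,0]],"gripper":[-1,-1,-1,-1,-1,-1,-1,-1,-1,-1]}'
python3 -m pendant '{"twist":[[0,0,0]],"xyz":[[0,0,0]],"gripper":[-1]}' | head -1
python3 - <<'E'
from h import *
go(.5995,.283,.01)
E
```

```text
time: 15.3
eef_pos: [0.4423, 0.3481, 0.0851]
tcp_rot: [[0.074, 0.997, 0.004], [0.997, -0.074, 0.003], [0.003, 0.003, -1.0]]
wrist_force: [-0.6, 0.1, -1.2]
width: 0.0331
gripper_force: 39.8
time: 16.13
eef_pos: [0.6, 0.281, 0.0811]
tcp_rot: [[0.076, 0.997, 0.001], [0.997, -0.076, -0.001], [-0.001, 0.001, -1.0]]
wrist_force: [0.6, 0.7, -1.0]
width: 0.033
gripper_force: 39.9
time: 16.22
t 16.22 at [0.597  0.2818 0.0811] yaw_y -4.34 tilt [-0.0013 -0.0025] w 0.0327 gf 39.9 F [-0.4 -0.  -0.8] q [ 0.42  0.56  1.54 -0.    1.05  0.5 ]
units-> [0.06 0.1  2.84]
```

```bash
python3 -m pendant '{"twist":[[0,0,0],[0,0,0],[0,0,0],[0,0,0],[0,0,0],[0,0,0],[0,0,0],[0,0,0],[0,0,0]],"xyz":[[0.05,0.08,0.5],[0,0,0.5],[0,0,0.5],[0,0,0.5],[0,0,0.4],[0,0,0.25],[0,0,0.1],[0,0,0],[0,0,0]],"gripper":[-1,-1,-1,-1,-1,-1,-1,-1,-1]}'
python3 -c "from h import *;go(.5995,.283,.01)"
```

```text
time: 16.97
eef_pos: [0.5993, 0.2843, 0.0143]
tcp_rot: [[0.074, 0.997, 0.001], [0.997, -0.074, 0.0], [0.0, 0.001, -1.0]]
wrist_force: [-0.1, -0.1, -0.7]
width: 0.0327
gripper_force: 40.0
t 16.97 at [0.5993 0.2843 0.0143] yaw_y -4.25 tilt [0.0003 0.0007] w 0.0327 gf 40.0 F [-0.1 -0.1 -0.7] q [ 0.43  0.63  1.6  -0.    0.92  0.5 ]
units-> [-0.05  0.01  0.17]
```

```bash
python3 -m pendant '{"twist":[[0,0,0],[0,0,0],[0,0,0],[0,0,0]],"xyz":[[-0.05,0,0.08],[0,0,0.06],[0,0,0.04],[0,0,0]],"gripper":[-1,-1,-1,-1]}'
python3 -m pendant '{"twist":[[0,0,0],[0,0,0],[0,0,0],[0,0,0],[0,0,0],[0,0,0],[0,0,0],[0,0,0]],"xyz":[[0,0,0],[0,0,0],[0,0,0],[0,0,0],[0,0,0],[0,0,0],[0,0,0],[0,0,0]],"gripper":[0.2,0.2,0.2,0.2,0.2,0.2,0.2,0.2]}'
python3 -m pendant '{"twist":[[0,0,0],[0,0,0],[0,0,0],[0,0,0],[0,0,0],[0,0,0],[0,0,0],[0,0,0]],"xyz":[[0,0,-0.4],[0,0,-0.6],[0,0,-1],[0,0,-1],[0,0,-1],[0,0,-1],[0,0,-0.3],[0,0,0]],"gripper":[0.2,0.2,0.2,0.2,0.2,0.2,0.2,0.2]}'
python3 -c "from h import *;go(.4465,.1905,.14)"
```

```text
time: 17.3
eef_pos: [0.599, 0.2828, 0.0097]
tcp_rot: [[0.074, 0.997, 0.0], [0.997, -0.074, 0.0], [0.0, 0.0, -1.0]]
wrist_force: [-1.7, -0.5, -1.3]
width: 0.033
gripper_force: 40.0
time: 17.97
eef_pos: [0.5989, 0.2828, 0.0095]
tcp_rot: [[0.074, 0.997, 0.0], [0.997, -0.074, -0.0], [-0.0, 0.0, -1.0]]
wrist_force: [-0.4, -0.7, 0.6]
width: 0.0512
gripper_force: 0.0
time: 18.63
eef_pos: [0.6003, 0.2835, 0.1452]
tcp_rot: [[0.074, 0.997, 0.006], [0.997, -0.074, 0.002], [0.003, 0.005, -1.0]]
wrist_force: [0.6, 0.2, 0.2]
width: 0.051
gripper_force: 0.0
t 18.63 at [0.6003 0.2835 0.1452] yaw_y -4.25 tilt [0.0028 0.0054] w 0.051 gf 0.0 F [0.6 0.2 0.2] q [ 0.42  0.5   1.46 -0.    1.17  0.5 ]
units-> [-4.16 -5.86  0.17]
```

```bash
python3 -m pendant '{"twist":[[0,0,0],[0,0,0],[0,0,0],[0,0,0],[0,0,0],[0,0,0],[0,0,0],[0,0,0],[0,0,0]],"xyz":[[-0.5,-0.75,0],[-0.5,-0.75,0],[-0.5,-0.75,0],[-0.5,-0.75,0],[-0.55,-0.75,0],[-0.55,-0.75,0],[-0.55,-0.75,0],[-0.55,-0.55,0],[0,0,0]],"gripper":[0.2,0.2,0.2,0.2,0.2,0.2,0.2,0.2,0.2]}' | head -2
python3 -m pendant '{"twist":[[0,0,0],[0,0,0],[0,0,0],[0,0,0],[0,0,0],[0,0,0]],"xyz":[[0,0,1],[0,0,1],[0,0,1],[0,0,0.8],[0,0,0],[0,0,0]],"gripper":[0.5,0.5,0.5,0.5,0.5,0.5]}' | head -2
python3 - <<'E'
from h import *
go(.4465,.1905,-.018)
t=np.load('top.npy',allow_pickle=True).item();P=cloud(t)
m=(P[...,0]>.42)&(P[...,0]<.475)&(P[...,1]>.165)&(P[...,1]<.22)&(P[...,2]>.012)
yy,xx=np.where(m);p=np.array([plane(t,x,y,.02)[:2] for x,y in zip(xx,yy)],np.float32);print(cv2.minAreaRect(p))
s=snap('side');t=snap('top')
for q,n in((t,'top'),(s,'side')):
    P=cloud(q);m=(P[...,0]>.55)&(P[...,0]<.65)&(P[...,1]>.255)&(P[...,1]<.315)&(P[...,2]>.02)&(P[...,2]<.1);p=P[m];print(n,len(p),p.min(0).round(3) if len(p) else '',p.max(0).round(3) if len(p) else '')
E
```

```text
time: 19.38
eef_pos: [0.4419, 0.1864, 0.1402]
time: 19.88
eef_pos: [0.4459, 0.1887, 0.0456]
t 19.88 at [0.4459 0.1887 0.0456] yaw_y -4.25 tilt [-0.0016 -0.0032] w 0.064 gf 0.0 F [0.1 1.4 0.1] q [ 0.38  0.37  2.   -0.    0.78  0.45]
units-> [0.08 0.03 2.55]
((0.4463404715061188, 0.19012963771820068), (0.030693400651216507, 0.026824984699487686), 89.10527038574219)
top 109 [0.581 0.27  0.021] [0.613 0.3   0.088]
side 0
```

```bash
python3 -m pendant '{"twist":[[0,0,-0.8],[0,0,0],[0,0,0],[0,0,0],[0,0,0],[0,0,0],[0,0,0]],"xyz":[[0.06,0,0.6],[0,0,0.6],[0,0,0.6],[0,0,0.5],[0,0,0.25],[0,0,0],[0,0,0]],"gripper":[0.5,0.5,0.5,0.5,0.5,0.5,0.5]}'
python3 -m pendant '{"twist":[[0,0,0],[0,0,0],[0,0,0],[0,0,0],[0,0,0],[0,0,0],[0,0,0],[0,0,0]],"xyz":[[0,0,0],[0,0,0],[0,0,0],[0,0,0],[0,0,0],[0,0,0],[0,0,0],[0,0,0]],"gripper":[-1,-1,-1,-1,-1,-1,-1,-1]}' 30
python3 -c "from h import *;go(.4463,.19,.5)"
```

```text
time: 20.57
eef_pos: [0.4474, 0.1907, -0.016]
tcp_rot: [[0.004, 1.0, 0.001], [1.0, -0.004, 0.001], [0.001, 0.001, -1.0]]
wrist_force: [0.8, -0.0, -0.1]
width: 0.0642
gripper_force: 0.0
time: 21.23
eef_pos: [0.4482, 0.1911, -0.0133]
tcp_rot: [[0.005, 1.0, 0.004], [1.0, -0.005, 0.002], [0.002, 0.004, -1.0]]
wrist_force: [-4.2, -0.7, 21.9]
width: 0.0306
gripper_force: 39.6
t 21.23 at [ 0.4482  0.1911 -0.0133] yaw_y -0.26 tilt [0.0019 0.0043] w 0.0306 gf 39.6 F [-4.2 -0.7 21.9] q [0.38 0.46 2.06 0.   0.62 0.38]
units-> [-1.000e-02  1.000e-02 -2.053e+01]
```

Box held (30.6 mm), with the tips down at its underside. Before crossing, I check the arm's half-width against the eyepieces' clearance at the case.

```bash
python3 -m pendant '{"twist":[[0,0,0],[0,0,0],[0,0,0],[0,0,0],[0,0,0],[0,0,0],[0,0,0],[0,0,0],[0,0,0],[0,0,0]],"xyz":[[0,0,-0.5],[0,0,-0.5],[0,0,-0.5],[0,0,-0.5],[0,0,0],[0,0,0],[0,0,0],[0,0,0],[0,0,0],[0,0,0]],"gripper":[-1,-1,-1,-1,-1,-1,-1,-1,-1,-1]}'
python3 - <<'E'
from h import *
go(.4465,.19,.5)
q=arm.sense()['joint_positions'][0]
t=snap('top');P=cloud(t).reshape(-1,3);P=P[~np.isnan(P[:,0])]
d=np.array([np.cos(q),np.sin(q)]); al=P[:,:2]@d; pe=P[:,0]*-d[1]+P[:,1]*d[0]
G=t['color'].reshape(-1,3)[~np.isnan(cloud(t).reshape(-1,3)[:,0])].astype(int)
for a in np.arange(.1,.6,.05):
    m=(al>a)&(al<a+.05)&(abs(pe)<.14)&(P[:,2]>.15)
    if m.any(): print('arm',a.round(2),m.sum(),pe[m].min().round(3),pe[m].max().round(3),'z',P[m,2].min().round(3),P[m,2].max().round(3))
t=np.load('top.npy',allow_pickle=True).item();P=cloud(t).reshape(-1,3)
m=(P[:,2]>.12)&(P[:,1]<-.05)&(P[:,1]>-.4)&(P[:,0]>.33)&(P[:,0]<.7);P=P[m]
for tx,ty in((.427,-.374),(.422,-.38),(.578,-.3755)):
    th=np.arctan2(ty,tx);d=np.array([np.cos(th),np.sin(th)]);al=P[:,:2]@d;pe=P[:,0]*-d[1]+P[:,1]*d[0];k=np.argsort(pe)[:6]
    print((tx,ty),pe[k].round(3),P[k].round(3).tolist(), al[k].round(2))
E
```

```text
time: 22.07
eef_pos: [0.4463, 0.1902, 0.0326]
tcp_rot: [[0.004, 1.0, -0.001], [1.0, -0.004, -0.001], [-0.001, -0.001, -1.0]]
wrist_force: [0.6, 0.3, -1.4]
width: 0.0304
gripper_force: 30.5
t 22.07 at [0.4463 0.1902 0.0326] yaw_y -0.25 tilt [-0.0006 -0.0012] w 0.0304 gf 30.5 F [ 0.6  0.3 -1.4] q [ 0.38  0.39  2.02 -0.    0.74  0.38]
units-> [-2.000e-02 -1.000e-02 -1.869e+01]
arm 0.15 17 -0.052 -0.051 z 0.648 0.679
arm 0.2 802 -0.052 0.006 z 0.614 0.741
arm 0.25 4313 -0.052 0.131 z 0.54 0.735
arm 0.3 2520 -0.044 0.063 z 0.477 0.658
arm 0.35 1894 -0.044 0.069 z 0.403 0.592
arm 0.4 1189 -0.044 0.07 z 0.159 0.527
arm 0.45 1258 -0.047 0.069 z 0.178 0.465
arm 0.5 485 -0.046 0.068 z 0.152 0.413
(0.427, -0.374) [0.056 0.056 0.056 0.057 0.057 0.058] [[0.362, -0.243, 0.4], [0.364, -0.245, 0.402], [0.367, -0.246, 0.405], [0.361, -0.241, 0.398], [0.364, -0.243, 0.4], [0.37, -0.247, 0.411]] [0.43 0.44 0.44 0.43 0.43 0.44]
(0.422, -0.38) [0.061 0.062 0.062 0.063 0.063 0.064] [[0.362, -0.243, 0.4], [0.364, -0.245, 0.402], [0.367, -0.246, 0.405], [0.361, -0.241, 0.398], [0.364, -0.243, 0.4], [0.361, -0.239, 0.396]] [0.43 0.43 0.44 0.43 0.43 0.43]
(0.578, -0.3755) [-0.007 -0.007 -0.007 -0.006 -0.005 -0.005] [[0.364, -0.245, 0.402], [0.362, -0.243, 0.4], [0.367, -0.246, 0.405], [0.37, -0.247, 0.411], [0.364, -0.243, 0.4], [0.361, -0.241, 0.398]] [0.44 0.44 0.44 0.44 0.44 0.43]
```

Run:
```python
from h import *
D=np.array([[.32,1.565,.575,.219],[.32,.83,.5753,.5196],[.06,1.16,.4374,.5169],[.28,2.08,.4378,.066],[.34,2.13,.4378,.0241],[.46,1.66,.606,.0971],[.53,1.74,.6014,.0322],[.63,1.60,.6633,.0143],[.50,1.46,.6639,.1452],[.39,2.02,.485,.0326],[.52,1.87,.5600,.001]])
# r=r0+L1 sin a+L2 sin(a+b)+L3 cos(a+b); z=c+L1 cos a+L2 cos(a+b)-L3 sin(a+b)
a=D[:,0];g=a+D[:,1];n=len(D);o=np.ones(n);Z=np.zeros(n)
A=np.r_[np.c_[o,Z,np.sin(a),np.sin(g),np.cos(g)],np.c_[Z,o,np.cos(a),np.cos(g),-np.sin(g)]]
b=np.r_[D[:,2],D[:,3]];x,res,*_=np.linalg.lstsq(A,b,rcond=None);print('r0 c L1 L2 L3',x.round(3),'rms',np.sqrt(np.mean((A@x-b)**2)).round(4))
from scipy.optimize import fsolve
def ik(r,z): return fsolve(lambda q:[x[0]+x[2]*np.sin(q[0])+x[3]*np.sin(q[0]+q[1])+x[4]*np.cos(q[0]+q[1])-r, x[1]+x[2]*np.cos(q[0])+x[3]*np.cos(q[0]+q[1])-x[4]*np.sin(q[0]+q[1])-z],[.5,1.7])
for nm,r,z in(('now',.485,.0326),('case',.568,.025),('white',.689,-.01),('whitehi',.689,.1),('over',.5,.5)):
    q=ik(r,z);g=q.sum(); W=np.array([r,z]); E=np.array([x[0]+x[2]*np.sin(q[0]),x[1]+x[2]*np.cos(q[0])])
    print(nm,q.round(2),'elbow r,z-rel',E.round(3),'wrist',W,'q5',(np.pi-g).round(2), 'line z-rel at .43:', (E[1]+(W[1]-E[1])*(.43-E[0])/(W[0]-E[0])).round(3))
# arm top profile now
q0=arm.sense()['joint_positions'][0];t=snap('top');s=snap('side')
for S in(t,s):
    P=cloud(S).reshape(-1,3);d=np.array([np.cos(q0),np.sin(q0)]);al=P[:,:2]@d;pe=P[:,0]*-d[1]+P[:,1]*d[0]
    for u in np.arange(.1,.6,.04):
        m=(abs(al-u)<.006)&(pe>-.06)&(pe<.085)&(P[:,2]>.15)
        if m.any(): print(u.round(2),m.sum(),P[m,2].min().round(3),P[m,2].max().round(3),pe[m].min().round(3),pe[m].max().round(3))
```

```text
r0 c L1 L2 L3 [ 0.001 -0.192  0.593  0.416  0.026] rms 0.0017
now [0.39 2.02] elbow r,z-rel [0.224 0.358] wrist [0.485  0.0326] q5 0.74 line z-rel at .43: 0.101
case [0.5  1.83] elbow r,z-rel [0.284 0.33 ] wrist [0.568 0.025] q5 0.81 line z-rel at .43: 0.173
white [0.69 1.55] elbow r,z-rel [0.377 0.267] wrist [ 0.689 -0.01 ] q5 0.91 line z-rel at .43: 0.22
whitehi [0.58 1.44] elbow r,z-rel [0.326 0.305] wrist [0.689 0.1  ] q5 1.12 line z-rel at .43: 0.246
over [0.16 1.09] elbow r,z-rel [0.097 0.394] wrist [0.5 0.5] q5 1.89 line z-rel at .43: 0.482
0.22 97 0.642 0.731 -0.052 -0.05
0.26 945 0.585 0.732 -0.052 0.063
0.3 738 0.538 0.666 -0.041 0.063
0.34 527 0.517 0.615 -0.04 0.061
0.38 438 0.421 0.56 -0.044 0.069
0.42 277 0.369 0.504 -0.044 0.068
0.46 319 0.344 0.459 -0.046 0.068
0.5 269 0.339 0.419 -0.046 0.068
0.1 111 0.523 0.556 0.077 0.085
0.14 134 0.619 0.649 0.077 0.085
0.18 2602 0.652 0.73 -0.051 0.085
0.22 341 0.612 0.634 -0.037 0.06
0.26 276 0.556 0.584 -0.038 0.047
0.3 115 0.502 0.52 -0.029 0.031
0.34 19 0.46 0.48 -0.042 0.01
0.38 25 0.414 0.431 -0.042 -0.028
0.42 29 0.366 0.405 -0.04 -0.028
0.46 17 0.331 0.374 -0.041 -0.023
```

The forearm would pass very close to the right eyepiece at the case (and near it at the white bottle). I'll set the box down and regrip with the tool leaned 12° about the closing axis. The box stays flat and the wrist moves clear towards -y.

```bash
python3 -m pendant '{"twist":[[0,0,0],[0,0,0],[0,0,0],[0,0,0],[0,0,0],[0,0,0]],"xyz":[[0,0,0.5],[0,0,0.5],[0,0,0.5],[0,0,0.28],[0,0,0],[0,0,0]],"gripper":[-1,-1,-1,-1,-1,-1]}'
python3 -m pendant '{"twist":[[0,0,0],[0,0,0],[0,0,0],[0,0,0],[0,0,0],[0,0,0],[0,1,0],[0,1,0],[0,0.4,0],[0,0,0]],"xyz":[[0,0,0],[0,0,0],[0,0,0],[0,0,0],[0,0,0],[0,0,-0.4],[0,0,0],[0.15,0,0],[0.15,0,0],[0,0,0]],"gripper":[0.2,0.2,0.2,0.2,0.2,0.2,0.2,0.2,0.2,0.2]}'
python3 -c "from h import *;go(.4465,.198,-.007)"
```

```text
time: 22.72
eef_pos: [0.4466, 0.1904, -0.0113]
tcp_rot: [[0.004, 1.0, -0.0], [1.0, -0.004, -0.0], [-0.0, -0.0, -1.0]]
wrist_force: [0.2, 0.1, 0.9]
width: 0.0306
gripper_force: 30.5
time: 23.55
eef_pos: [0.4464, 0.1967, -0.0003]
tcp_rot: [[0.007, 1.0, 0.001], [0.978, -0.007, 0.208], [0.208, -0.001, -0.978]]
wrist_force: [-1.0, -0.5, -0.2]
width: 0.0514
gripper_force: 0.0
t 23.55 at [ 4.464e-01  1.967e-01 -3.000e-04] yaw_y -0.41 tilt [ 0.2081 -0.0007] w 0.0514 gf 0.0 F [-1.  -0.5 -0.2] q [ 0.25  0.43  2.1   0.37  0.59 -0.04]
units-> [-0.01  0.    0.27]
```

```bash
python3 -m pendant '{"twist":[[0,0,0],[0,0,0],[0,0,0],[0,0,0],[0,0,0],[0,0,0],[0,0,0],[0,0,0],[0,0,0],[0,0,0]],"xyz":[[0,0,0.27],[0,0,0],[0,0,0],[0,0,0],[0,0,0],[0,0,0],[0,0,0],[0,0,0],[0,0,0],[0,0,0]],"gripper":[0.2,0.2,0.2,-1,-1,-1,-1,-1,-1,-1]}' 40
python3 -c "from h import *;go(.4465,.198,.5)"
```

```text
time: 24.38
eef_pos: [0.4468, 0.1993, -0.0068]
tcp_rot: [[0.004, 1.0, 0.001], [0.978, -0.004, 0.208], [0.208, 0.0, -0.978]]
wrist_force: [-0.4, 0.9, 1.9]
width: 0.03
gripper_force: 40.0
t 24.38 at [ 0.4468  0.1993 -0.0068] yaw_y -0.26 tilt [0.2077 0.0003] w 0.03 gf 40.0 F [-0.4  0.9  1.9] q [ 0.26  0.44  2.11  0.38  0.57 -0.05]
units-> [  4.16  -0.   -19.84]
```

```bash
python3 -m pendant '{"twist":[[0,0,0],[0,0,0],[0,0,0],[0,0,0],[0,0,0],[0,0,0],[0,0,0],[0,0,0],[0,0,0],[0,0,0]],"xyz":[[0.1,0,-0.5],[0.2,0,-1],[0.2,0,-1],[0.2,0,-1],[0.2,0,-1],[0.2,0,-1],[0.2,0,-1],[0.2,0,-1],[0.2,0,-1],[0.2,0,-1]],"gripper":[-1,-1,-1,-1,-1,-1,-1,-1,-1,-1]}' | head -2
python3 -m pendant '{"twist":[[0,0,0],[0,0,0],[0,0,0],[0,0,0],[0,0,0],[0,0,0],[0,0,0],[0,0,0],[0,0,0],[0,0,0]],"xyz":[[0.2,0,-1],[0.2,0,-1],[0.2,0,-1],[0.2,0,-1],[0.2,0,-1],[0.25,0,-1],[0.25,0,-1],[0.25,0,-1],[0.25,0,-1],[0.25,0,-1]],"gripper":[-1,-1,-1,-1,-1,-1,-1,-1,-1,-1]}'
python3 - <<'E'
from h import *
go(.4255,-.367,.5)
t=snap('top');s=snap('side');cv2.imwrite('pics/box1.png',np.hstack([cv2.resize(s['color'],(400,250)),cv2.resize(t['color'][60:310,120:520],(400,250))]))
E
```

```text
time: 25.22
eef_pos: [0.446, 0.196, 0.2362]
time: 26.05
eef_pos: [0.4462, 0.1992, 0.4924]
tcp_rot: [[0.005, 1.0, 0.0], [0.978, -0.005, 0.207], [0.207, -0.001, -0.978]]
wrist_force: [1.8, -0.4, -0.4]
width: 0.0303
gripper_force: 39.9
t 26.05 at [0.4462 0.1992 0.4924] yaw_y -0.27 tilt [ 0.2068 -0.0007] w 0.0303 gf 39.9 F [ 1.8 -0.4 -0.4] q [0.26 0.1  1.21 0.21 1.78 0.31]
units-> [-22.1   -0.72  -4.98]
```

View pics/box1.png

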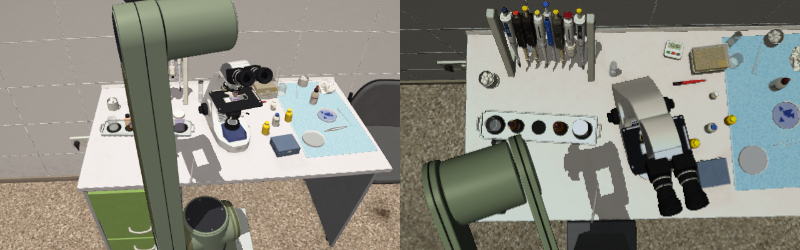

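Box held clear at height; the top view shows dropper and amber on their pads (right half (515,125) and (560,128)), and the case lid at (713,172). Crossing above the eyepieces.

```bash
python3 -m pendant '{"twist":[[0,0,0],[0,0,0],[0,0,0],[0,0,0],[0,0,0],[0,0,0],[0,0,0],[0,0,0],[0,0,0],[0,0,0]],"xyz":[[-0.5,0,-0.2],[-1,0,-0.22],[-1,0,-0.22],[-1,0,-0.22],[-1,0,-0.22],[-1,0,-0.22],[-1,0,-0.22],[-1,0,-0.22],[-1,0,-0.22],[-1,0,-0.22]],"gripper":[-1,-1,-1,-1,-1,-1,-1,-1,-1,-1]}' | head -2
python3 -m pendant '{"twist":[[0,0,0],[0,0,0],[0,0,0],[0,0,0],[0,0,0],[0,0,0],[0,0,0],[0,0,0],[0,0,0],[0,0,0]],"xyz":[[-1,-0.1,-0.22],[-1,-0.1,-0.22],[-1,-0.1,-0.22],[-1,-0.1,-0.22],[-1,-0.1,-0.22],[-1,-0.1,-0.22],[-1,-0.1,-0.22],[-1,0,-0.22],[-1,0,-0.22],[-1,0,-0.22]],"gripper":[-1,-1,-1,-1,-1,-1,-1,-1,-1,-1]}' | head -2
python3 -m pendant '{"twist":[[0,0,0],[0,0,0],[0,0,0],[0,0,0],[0,0,0]],"xyz":[[-1,0,-0.22],[-1,0,-0.22],[-0.6,0,-0.1],[0,0,0],[0,0,0]],"gripper":[-1,-1,-1,-1,-1]}'
python3 -c "from h import *;go(.4255,-.367,.25)"
```

```text
time: 26.98
eef_pos: [0.445, -0.0454, 0.4943]
time: 27.82
eef_pos: [0.4264, -0.3013, 0.4962]
time: 28.23
eef_pos: [0.4266, -0.367, 0.4953]
tcp_rot: [[0.006, 1.0, -0.001], [0.978, -0.005, 0.21], [0.21, -0.003, -0.978]]
wrist_force: [0.3, 0.4, -0.4]
width: 0.0304
gripper_force: 39.9
t 28.23 at [ 0.4266 -0.367   0.4953] yaw_y -0.31 tilt [ 0.2103 -0.0026] w 0.0304 gf 39.9 F [ 0.3  0.4 -0.4] q [-0.82  0.37  0.84  0.17  2.09 -0.74]
units-> [-2.07 -0.02  9.59]
```

```bash
python3 -m pendant '{"twist":[[0,0,0],[0,0,0],[0,0,0],[0,0,0],[0,0,0],[0,0,0],[0,0,0],[0,0,0],[0,0,0],[0,0,0]],"xyz":[[-0.2,0,0.95],[-0.2,0,0.95],[-0.2,0,0.95],[-0.2,0,0.95],[-0.2,0,0.95],[-0.2,0,0.95],[-0.2,0,0.95],[-0.2,0,0.95],[-0.2,0,0.95],[0,0,0]],"gripper":[-1,-1,-1,-1,-1,-1,-1,-1,-1,-1]}'
python3 - <<'E'
from h import *
go(.4255,-.367,.06)
t=snap('top');s=snap('side');cv2.imwrite('pics/box2.png',np.hstack([cv2.resize(s['color'][50:300,300:640],(400,294)),cv2.resize(t['color'][130:330,320:520],(400,294))]))
E
```

```text
time: 29.07
eef_pos: [0.4247, -0.3629, 0.2743]
tcp_rot: [[0.005, 1.0, -0.006], [0.977, -0.003, 0.214], [0.214, -0.007, -0.977]]
wrist_force: [0.2, 1.0, -1.3]
width: 0.0301
gripper_force: 39.9
t 29.07 at [ 0.4247 -0.3629  0.2743] yaw_y -0.18 tilt [ 0.2143 -0.007 ] w 0.0301 gf 39.9 F [ 0.2  1.  -1.3] q [-0.81  0.35  1.4   0.14  1.56 -0.82]
units-> [-2.    0.09  8.34]
```

View pics/box2.png

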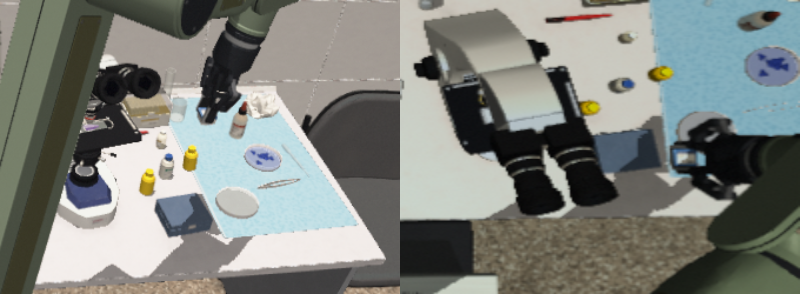

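Box in the jaws, with the wrist leaned well right of the eyepieces. Continue down.

```bash
python3 -m pendant '{"twist":[[0,0,0],[0,0,0],[0,0,0],[0,0,0],[0,0,0],[0,0,0],[0,0,0],[0,0,0],[0,0,0],[0,0,0]],"xyz":[[-0.25,0,1],[-0.25,0,1],[-0.25,0,1],[-0.25,0,1],[-0.25,0,1],[-0.25,0,1],[-0.25,0,1],[-0.2,0,0.8],[-0.1,0,0.5],[0,0,0]],"gripper":[-1,-1,-1,-1,-1,-1,-1,-1,-1,-1]}'
python3 -m pendant '{"twist":[[0,0,0],[0,0,0]],"xyz":[[0,0,0],[0,0,0]],"gripper":[-1,-1]}' | head -1
python3 - <<'E'
from h import *
go(.4255,-.367,.0315)
t=snap('top');s=snap('side')
# box in side view: blue/white box held near z~.06-.08; cloud points of lid plane & box
for q,n in((t,'top'),(s,'side')):
    P=cloud(q);H=cv2.cvtColor(q['color'],cv2.COLOR_BGR2HSV)
    m=(P[...,0]>.37)&(P[...,0]<.48)&(P[...,1]>-.43)&(P[...,1]<-.32)
    b=m&(P[...,2]>.05)&(P[...,2]<.095)&((q['color'].min(-1)>150)|((H[...,0]>95)&(H[...,0]<125)&(H[...,1]>120)&(H[...,2]>110)))
    p=P[b];print(n,len(p),p.min(0).round(3) if len(p) else'',p.max(0).round(3) if len(p) else '')
cv2.imwrite('pics/box3.png',np.hstack([cv2.resize(s['color'][170:270,410:530],(400,333)),cv2.resize(t['color'][180:280,370:490],(400,333))]))
E
```

```text
time: 30.0
eef_pos: [0.4267, -0.3727, 0.0644]
tcp_rot: [[0.004, 1.0, -0.0], [0.978, -0.004, 0.209], [0.209, -0.001, -0.978]]
wrist_force: [0.0, 0.4, -0.1]
width: 0.0304
gripper_force: 39.9
time: 30.17
t 30.17 at [ 0.428  -0.3742  0.0673] yaw_y -0.24 tilt [0.2047 0.003 ] w 0.0301 gf 39.9 F [ 0.7 -0.7 -0.2] q [-0.82  0.51  1.68  0.16  1.1  -0.9 ]
units-> [-0.01 -0.1   1.46]
top 15 [ 0.419 -0.385  0.089] [ 0.442 -0.369  0.094]
side 19 [ 0.413 -0.4    0.085] [ 0.449 -0.366  0.093]
```

View pics/box3.png

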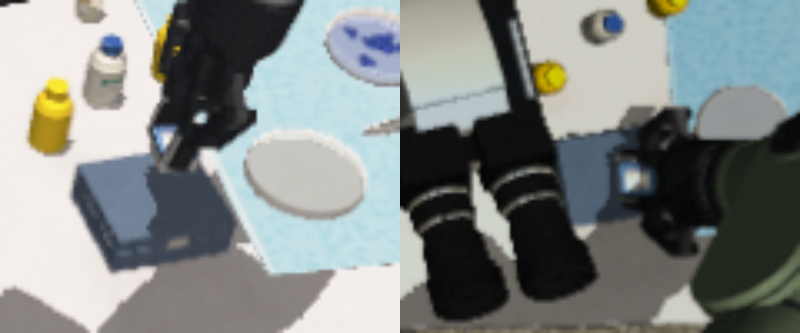

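Box hangs just over the lid (left half (165,140)), well clear of the eyepieces. Lower and release.

```bash
python3 -m pendant '{"twist":[[0,0,0],[0,0,0],[0,0,0],[0,0,0],[0,0,0],[0,0,0]],"xyz":[[0,-0.1,0.4],[0,-0.05,0.4],[0,0,0.4],[0,0,0.2],[0,0,0.04],[0,0,0]],"gripper":[-1,-1,-1,-1,-1,-1]}'
python3 -c "from h import *;go(.4245,-.367,.0315)"
```

```text
time: 30.77
eef_pos: [0.4222, -0.3649, 0.0298]
tcp_rot: [[0.004, 1.0, -0.001], [0.978, -0.004, 0.209], [0.209, -0.002, -0.978]]
wrist_force: [-1.9, 0.9, 4.3]
width: 0.0303
gripper_force: 40.6
t 30.77 at [ 0.4222 -0.3649  0.0298] yaw_y -0.23 tilt [ 0.2092 -0.0018] w 0.0303 gf 40.6 F [-1.9  0.9  4.3] q [-0.82  0.55  1.74  0.17  1.02 -0.91]
units-> [-0.07  0.09 -0.09]
```

Contact with the lid (4 N). Release, back off along the tool.

```bash
python3 -m pendant '{"twist":[[0,0,0],[0,0,0],[0,0,0],[0,0,0],[0,0,0],[0,0,0],[0,0,0]],"xyz":[[0,0,-0.03],[0,0,0],[0,0,0],[0,0,0],[0,0,0],[0,0,0],[0,0,0]],"gripper":[-1,0.2,0.2,0.2,0.2,0.2,0.2]}'
python3 -m pendant '{"twist":[[0,0,0],[0,0,0],[0,0,0],[0,0,0],[0,0,0],[0,0,0],[0,0,0],[0,0,0],[0,0,0]],"xyz":[[0,0,-0.4],[0,0,-0.8],[0,0,-1],[0,0,-1],[0,0,-1],[0,0,-1],[0,0,-1],[0,0,-0.5],[0,0,0]],"gripper":[0.2,0.2,0.2,0.2,0.2,0.2,0.2,0.2,0.2]}'
python3 - <<'E'
from h import *
t=snap('top');s=snap('side')
for q,n in((t,'top'),(s,'side')):
    P=cloud(q);m=(P[...,0]>.37)&(P[...,0]<.48)&(P[...,1]>-.43)&(P[...,1]<-.32)
    p=P[m&(P[...,2]>.048)&(P[...,2]<.07)];print(n,'box',len(p),p.min(0).round(3),p.max(0).round(3),p.mean(0).round(3))
    P=cloud(q);m=(P[...,0]>.54)&(P[...,0]<.62)&(P[...,1]>-.415)&(P[...,1]<-.345)&(P[...,2]>.02)&(P[...,2]<.075)
    p=P[m];print(n,'white',len(p),p.min(0).round(3),p.max(0).round(3))
go(.578,-.3755+.009,.15)
E
```

```text
time: 31.35
eef_pos: [0.423, -0.3658, 0.0306]
tcp_rot: [[0.004, 1.0, 0.001], [0.978, -0.004, 0.208], [0.208, -0.0, -0.978]]
wrist_force: [-0.5, -0.4, -0.0]
width: 0.0512
gripper_force: 0.0
time: 32.1
eef_pos: [0.4239, -0.4025, 0.1986]
tcp_rot: [[0.004, 1.0, 0.006], [0.979, -0.005, 0.201], [0.202, 0.005, -0.979]]
wrist_force: [-0.3, -0.6, 0.2]
width: 0.0508
gripper_force: 0.0
top box 97 [ 0.408 -0.391  0.049] [ 0.438 -0.359  0.061] [ 0.423 -0.375  0.056]
top white 93 [ 0.564 -0.389  0.022] [ 0.594 -0.36   0.069]
side box 129 [ 0.404 -0.391  0.049] [ 0.441 -0.357  0.059] [ 0.419 -0.373  0.054]
side white 177 [ 0.56  -0.391  0.02 ] [ 0.588 -0.358  0.067]
t 32.2 at [ 0.4226 -0.4005  0.1948] yaw_y -0.26 tilt [0.2069 0.0004] w 0.0511 gf 0.0 F [-0.3  0.4 -0.3] q [-0.86  0.43  1.48  0.14  1.4  -0.89]
units-> [0.99 6.21 2.05]
```

Box is flat on the lid at (0.423, -0.375), z 0.056, within 5 mm of centre. Next, the white bottle.

```bash
python3 -m pendant '{"twist":[[0,0,0],[0,0,0],[0,0,0],[0,0,0],[0,0,0],[0,0,0],[0,0,0],[0,0,0],[0,0,0],[0,0,0]],"xyz":[[0.15,0.7,0],[0.15,0.7,0],[0.15,0.8,0],[0.15,0.8,0],[0.15,0.8,0],[0.15,0.8,0.1],[0.15,0.8,0.1],[0.22,0.8,0.1],[0,0,0],[0,0,0]],"gripper":[0.6,0.6,0.6,0.6,0.6,0.6,0.6,0.6,0.6,0.6]}' | head -2
python3 -m pendant '{"twist":[[0,0,0],[0,0,0],[0,0,0],[0,0,0],[0,0,0],[0,0,0]],"xyz":[[-0.2,0,0.95],[-0.2,0,0.95],[-0.2,0,0.95],[-0.2,0,0.95],[0,0,0],[0,0,0]],"gripper":[0.6,0.6,0.6,0.6,0.6,0.6]}'
python3 -c "from h import *;go(.577,-.368,.012)"
```

```text
time: 33.03
eef_pos: [0.5786, -0.3671, 0.1916]
time: 33.53
eef_pos: [0.5765, -0.368, 0.0954]
tcp_rot: [[0.006, 1.0, -0.002], [0.978, -0.005, 0.21], [0.21, -0.003, -0.978]]
wrist_force: [0.2, -0.7, 1.2]
width: 0.0682
gripper_force: 0.0
t 33.53 at [ 0.5765 -0.368   0.0954] yaw_y -0.29 tilt [ 0.21   -0.0034] w 0.0682 gf 0.0 F [ 0.2 -0.7  1.2] q [-0.66  0.64  1.35  0.17  1.28 -0.72]
units-> [-0.7   0.03  3.26]
```

Run:
```python
from h import *
t=snap('top');s=snap('side')
cv2.imwrite('pics/w1.png',np.hstack([cv2.resize(s['color'][50:300,330:630],(400,333)),cv2.resize(t['color'][130:330,330:530],(400,333))]))
```

```text
(no output)
```

View pics/w1.png

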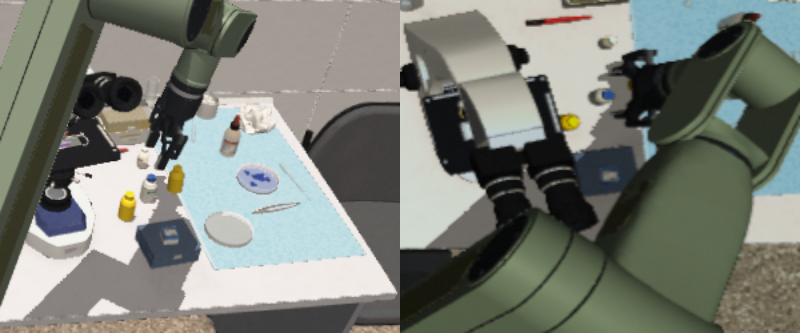

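White bottle at right-half (602,95) directly beside the jaws, box on the lid at (607,175). The elbow barrel stands over the eyepiece tips, so I check its height before descending.

Run:
```python
from h import *
t=snap('top');P=cloud(t);q0=arm.sense()['joint_positions'][0];d=np.array([np.cos(q0),np.sin(q0)])
Q=P.reshape(-1,3);al=Q[:,:2]@d;pe=-Q[:,0]*d[1]+Q[:,1]*d[0]
for lo,hi in((.06,.13),(-.04,.05)):
  for u in np.arange(.2,.52,.02):
    m=(abs(al-u)<.006)&(pe>lo)&(pe<hi)&(Q[:,2]>.1)
    if m.any(): print(lo,u.round(2),m.sum(),np.percentile(Q[m,2],[2,50,98]).round(3))
```

```text
0.06 0.2 111 [0.498 0.506 0.513]
0.06 0.22 124 [0.523 0.531 0.539]
0.06 0.24 142 [0.549 0.558 0.565]
0.06 0.26 158 [0.574 0.583 0.591]
0.06 0.28 169 [0.601 0.609 0.617]
0.06 0.3 207 [0.626 0.634 0.642]
0.06 0.32 311 [0.648 0.656 0.662]
0.06 0.34 339 [0.662 0.667 0.669]
0.06 0.36 346 [0.664 0.668 0.67 ]
0.06 0.38 357 [0.406 0.66  0.665]
0.06 0.4 313 [0.412 0.638 0.65 ]
0.06 0.42 195 [0.395 0.555 0.617]
0.06 0.44 228 [0.379 0.43  0.605]
0.06 0.46 270 [0.366 0.41  0.594]
0.06 0.48 193 [0.386 0.399 0.584]
0.06 0.5 145 [0.38  0.51  0.573]
-0.04 0.3 66 [0.621 0.63  0.635]
-0.04 0.32 409 [0.647 0.654 0.659]
-0.04 0.34 457 [0.661 0.664 0.667]
-0.04 0.36 455 [0.663 0.665 0.668]
-0.04 0.38 437 [0.653 0.658 0.662]
-0.04 0.4 378 [0.63  0.637 0.646]
-0.04 0.42 358 [0.394 0.624 0.629]
-0.04 0.44 353 [0.4   0.612 0.617]
-0.04 0.46 302 [0.596 0.601 0.606]
-0.04 0.48 286 [0.586 0.591 0.595]
-0.04 0.5 266 [0.574 0.58  0.584]
```

Barrel underside now ≈0.55, and about 0.50 after descent, against eyepieces ≤0.45. Safe to descend.

```bash
python3 -m pendant '{"twist":[[0,0,0],[0,0,0],[0,0,0],[0,0,0],[0,0,0],[0,0,0],[0,0,0],[0,0,0]],"xyz":[[-0.15,0,0.6],[-0.15,0,0.6],[-0.15,0,0.6],[-0.15,0,0.6],[-0.1,0,0.5],[0,0,0.3],[0,0,0],[0,0,0]],"gripper":[0.6,0.6,0.6,0.6,0.6,0.6,0.6,0.6]}'
python3 -c "from h import *;go(.577,-.368,.012)"
```

```text
time: 34.35
eef_pos: [0.5782, -0.3691, 0.0154]
tcp_rot: [[0.004, 1.0, 0.001], [0.978, -0.004, 0.207], [0.207, 0.001, -0.978]]
wrist_force: [0.0, -0.8, 0.6]
width: 0.0685
gripper_force: 0.0
t 34.35 at [ 0.5782 -0.3691  0.0154] yaw_y -0.25 tilt [0.2072 0.0006] w 0.0685 gf 0.0 F [ 0.  -0.8  0.6] q [-0.66  0.72  1.43  0.18  1.13 -0.75]
units-> [ 0.01 -0.05  0.14]
```

```bash
python3 -m pendant '{"twist":[[0,0,0],[0,0,0],[0,0,0],[0,0,0],[0,0,0],[0,0,0],[0,0,0],[0,0,0],[0,0,0]],"xyz":[[0,0,0],[0,0,0],[0,0,0],[0,0,0],[0,0,0],[0,0,0],[0,0,0],[0,0,0],[0,0,0]],"gripper":[-1,-1,-1,-1,-1,-1,-1,-1,-1]}' 40
python3 -c "from h import *;go(.577,-.368,.53)"
```

```text
time: 35.1
eef_pos: [0.5785, -0.3694, 0.016]
tcp_rot: [[0.004, 1.0, 0.003], [0.978, -0.004, 0.207], [0.207, 0.002, -0.978]]
wrist_force: [0.1, 0.3, 5.4]
width: 0.0319
gripper_force: 39.8
t 35.1 at [ 0.5785 -0.3694  0.016 ] yaw_y -0.26 tilt [0.2065 0.0016] w 0.0319 gf 39.8 F [0.1 0.3 5.4] q [-0.66  0.71  1.43  0.18  1.13 -0.75]
units-> [  4.3   -0.03 -20.11]
```

```bash
python3 -m pendant '{"twist":[[0,0,0],[0,0,0],[0,0,0],[0,0,0],[0,0,0],[0,0,0],[0,0,0],[0,0,0],[0,0,0],[0,0,0]],"xyz":[[0.1,0,-0.4],[0.2,0,-0.7],[0.2,0,-1],[0.2,0,-1],[0.2,0,-1],[0.2,0,-1],[0.2,0,-1],[0.2,0,-1],[0.2,0,-1],[0.2,0,-1]],"gripper":[-1,-1,-1,-1,-1,-1,-1,-1,-1,-1]}'
python3 -m pendant '{"twist":[[0,0,0],[0,0,0],[0,0,0],[0,0,0],[0,0,0],[0,0,0],[0,0,0],[0,0,0],[0,0,0],[0,0,0]],"xyz":[[0.2,-0.5,-1],[0.2,-0.5,-1],[0.2,-0.5,-1],[0.2,-0.5,-1],[0.2,-0.5,-1],[0.2,-0.5,-1],[0.2,-0.5,-1],[0.2,-0.5,-1],[0.2,-0.5,-1],[0.2,-0.5,-1]],"gripper":[-1,-1,-1,-1,-1,-1,-1,-1,-1,-1]}'
python3 -c "from h import *;go(.45,-.369,.515)"
```

```text
time: 35.93
eef_pos: [0.5775, -0.3695, 0.2486]
tcp_rot: [[0.004, 1.0, 0.0], [0.978, -0.004, 0.208], [0.208, -0.001, -0.978]]
wrist_force: [0.9, -0.9, -0.5]
width: 0.032
gripper_force: 39.7
time: 36.77
eef_pos: [0.4518, -0.3717, 0.5036]
tcp_rot: [[0.004, 1.0, 0.0], [0.978, -0.004, 0.208], [0.208, -0.001, -0.978]]
wrist_force: [-0.1, -1.3, -0.3]
width: 0.032
gripper_force: 39.7
t 36.77 at [ 0.4518 -0.3717  0.5036] yaw_y -0.25 tilt [ 0.2076 -0.0005] w 0.032 gf 39.7 F [-0.1 -1.3 -0.3] q [-0.79  0.42  0.74  0.17  2.13 -0.7 ]
units-> [ 0.2  -0.07 -0.42]
```

```bash
python3 -m pendant '{"twist":[[0,0,0],[0,0,0],[0,0,0],[0,0,0],[0,0,0],[0,0,0],[0,0,0],[0,0,0],[0,0,0],[0,0,0]],"xyz":[[0.3,0,-0.4],[1,0,0.2],[1,0,0.2],[1,0,0.2],[1,0,0.2],[1,0,0.2],[1,0,0.2],[1,0,0.2],[1,0,0.2],[1,0,0.2]],"gripper":[-1,-1,-1,-1,-1,-1,-1,-1,-1,-1]}' | head -2
python3 -m pendant '{"twist":[[0,0,0],[0,0,0],[0,0,0],[0,0,0],[0,0,0],[0,0,0],[0,0,0],[0,0,0],[0,0,0],[0,0,0]],"xyz":[[1,0,0.2],[1,0,0.2],[1,0,0.2],[1,0,0.2],[1,0,0.2],[1,0,0.2],[1,0,0.2],[1,0,0.2],[1,0,0.2],[1,0,0.2]],"gripper":[-1,-1,-1,-1,-1,-1,-1,-1,-1,-1]}' | head -2
python3 -m pendant '{"twist":[[0,0,0],[0,0,0],[0,0,0],[0,0,0],[0,0,0]],"xyz":[[1,0,0.2],[1,0,0.2],[1,0,0.2],[0,0,0],[0,0,0]],"gripper":[-1,-1,-1,-1,-1]}'
python3 -c "from h import *;go(.45,.2,.03)"
```

```text
time: 37.6
eef_pos: [0.4532, -0.1361, 0.5163]
time: 38.43
eef_pos: [0.4542, 0.1186, 0.5193]
time: 38.85
eef_pos: [0.4547, 0.1946, 0.5197]
tcp_rot: [[0.002, 1.0, -0.001], [0.978, -0.002, 0.207], [0.207, -0.001, -0.978]]
wrist_force: [-0.7, -0.3, -0.4]
width: 0.0319
gripper_force: 39.8
t 38.85 at [0.4547 0.1946 0.5197] yaw_y -0.11 tilt [ 0.2066 -0.001 ] w 0.0319 gf 39.8 F [-0.7 -0.3 -0.4] q [0.25 0.12 1.11 0.21 1.86 0.31]
units-> [-3.84 -0.17 19.21]
```

```bash
python3 -m pendant '{"twist":[[0,0,0],[0,0,0],[0,0,0],[0,0,0],[0,0,0],[0,0,0],[0,0,0],[0,0,0],[0,0,0],[0,0,0]],"xyz":[[-0.2,0,1],[-0.2,0,1],[-0.2,0,1],[-0.2,0,1],[-0.2,0,1],[-0.2,0,1],[-0.2,0,1],[-0.2,0,1],[-0.2,0,1],[-0.2,0,1]],"gripper":[-1,-1,-1,-1,-1,-1,-1,-1,-1,-1]}' | head -2
python3 -m pendant '{"twist":[[0,0,0],[0,0,0],[0,0,0],[0,0,0],[0,0,0],[0,0,0],[0,0,0],[0,0,0],[0,0,0],[0,0,0]],"xyz":[[-0.2,0,1],[-0.2,0,1],[-0.2,0,1],[-0.2,0,1],[-0.2,0,1],[-0.2,0,1],[-0.2,0,1],[-0.15,0,0.8],[-0.1,0,0.5],[0,0,0]],"gripper":[-1,-1,-1,-1,-1,-1,-1,-1,-1,-1]}'
python3 -m pendant '{"twist":[[0,0,0]],"xyz":[[0,0,0]],"gripper":[-1]}' | head -1
python3 -c "from h import *;go(.45,.2,.017)"
```

```text
time: 39.68
eef_pos: [0.4551, 0.1955, 0.2641]
time: 40.52
eef_pos: [0.4534, 0.198, 0.0512]
tcp_rot: [[0.006, 1.0, -0.005], [0.979, -0.005, 0.206], [0.206, -0.006, -0.979]]
wrist_force: [-1.0, -0.2, -0.9]
width: 0.0324
gripper_force: 39.8
time: 40.6
t 40.6 at [0.4553 0.1988 0.0534] yaw_y -0.31 tilt [ 0.2071 -0.0011] w 0.0318 gf 39.8 F [ 0.5  0.4 -0.2] q [0.25 0.35 2.03 0.3  0.73 0.04]
units-> [-0.25 -0.21  1.44]
```

```bash
python3 -m pendant '{"twist":[[0,0,0],[0,0,0],[0,0,0],[0,0,0],[0,0,0],[0,0,0]],"xyz":[[-0.1,0,0.5],[-0.1,0,0.5],[-0.05,0,0.3],[0,0,0.12],[0,0,0.04],[0,0,0]],"gripper":[-1,-1,-1,-1,-1,-1]}'
python3 -c "from h import *;go(.45,.2,.016)"
```

```text
time: 41.1
eef_pos: [0.4559, 0.2012, 0.0171]
tcp_rot: [[0.004, 1.0, 0.002], [0.978, -0.004, 0.208], [0.208, 0.001, -0.978]]
wrist_force: [0.4, 0.4, 0.1]
width: 0.0319
gripper_force: 39.8
t 41.1 at [0.4559 0.2012 0.0171] yaw_y -0.25 tilt [0.2078 0.001 ] w 0.0319 gf 39.8 F [0.4 0.4 0.1] q [ 0.26  0.41  2.06  0.34  0.64 -0.01]
units-> [-0.06 -0.23  0.03]
```

```bash
python3 -m pendant '{"twist":[[0,0,0],[0,0,0],[0,0,0],[0,0,0],[0,0,0],[0,0,0],[0,0,0],[0,0,0]],"xyz":[[0,0,0.05],[0,0,0],[0,0,0],[0,0,0],[0,0,0],[0,0,0],[0,0,0],[0,0,0]],"gripper":[-1,-1,0.5,0.5,0.5,0.5,0.5,0.5]}'
python3 -m pendant '{"twist":[[0,0,0],[0,0,0],[0,0,0],[0,0,0],[0,0,0],[0,-1,0],[0,-1,0],[0,-0.4,0.8],[0,0,0],[0,0,0]],"xyz":[[0,0,-0.5],[0,0,-1],[0,0,-1],[0,0,-1],[0,0,-0.7],[0,0,0],[0,0,0],[0,0,0],[0,0,0],[0,0,0]],"gripper":[0.6,0.6,0.6,0.6,0.6,0.6,0.6,0.6,0.6,0.6]}'
python3 - <<'E'
from h import *
t=snap('top')
P=cloud(t);m=(P[...,0]>.41)&(P[...,0]<.50)&(P[...,1]>.16)&(P[...,1]<.23)&(P[...,2]>.015)&(P[...,2]<.075)
p=P[m];print('white',len(p),p.min(0).round(3),p.max(0).round(3))
go(.455,.195,.012)
E
```

```text
time: 41.77
eef_pos: [0.4554, 0.2013, 0.0153]
tcp_rot: [[0.004, 1.0, 0.001], [0.978, -0.004, 0.207], [0.207, -0.0, -0.978]]
wrist_force: [0.3, -0.1, -0.1]
width: 0.0644
gripper_force: 0.0
time: 42.6
eef_pos: [0.4549, 0.18, 0.1178]
tcp_rot: [[0.071, 0.997, -0.002], [0.997, -0.071, 0.0], [0.0, -0.002, -1.0]]
wrist_force: [-0.6, 0.0, 0.1]
width: 0.0688
gripper_force: 0.0
white 7 [0.449 0.177 0.016] [0.466 0.181 0.034]
t 42.65 at [0.4549 0.1795 0.1177] yaw_y -4.14 tilt [-0.     -0.0022] w 0.0684 gf 0.0 F [0.3 0.1 0.2] q [0.35 0.28 1.9  0.   0.96 0.42]
units-> [ 0.62 -0.03  4.23]
```

```bash
python3 -m pendant '{"twist":[[0,0,0],[0,0,0],[0,0,0],[0,0,0],[0,0,0],[0,0,0],[0,0,0],[0,0,0],[0,0,0]],"xyz":[[0.32,0,0],[0.32,0,0],[0,0,0.8],[0,0,0.8],[0,0,0.8],[0,0,0.8],[0,0,0.7],[0,0,0.3],[0,0,0]],"gripper":[0.6,0.6,0.6,0.6,0.6,0.6,0.6,0.6,0.6]}'
python3 -m pendant '{"twist":[[0,0,0],[0,0,0],[0,0,0],[0,0,0],[0,0,0],[0,0,0],[0,0,0],[0,0,0],[0,0,0]],"xyz":[[0,0,0],[0,0,0],[0,0,0],[0,0,0],[0,0,0],[0,0,0],[0,0,0],[0,0,0],[0,0,0]],"gripper":[-1,-1,-1,-1,-1,-1,-1,-1,-1]}' 40
python3 -c "from h import *;go(.5936,.21,.09)"
```

```text
time: 43.4
eef_pos: [0.4553, 0.1952, 0.0114]
tcp_rot: [[0.074, 0.997, -0.005], [0.997, -0.074, -0.002], [-0.002, -0.005, -1.0]]
wrist_force: [-0.1, -0.2, 0.5]
width: 0.0682
gripper_force: 0.0
time: 44.15
eef_pos: [0.4573, 0.1959, 0.0142]
tcp_rot: [[0.074, 0.997, 0.001], [0.997, -0.074, 0.001], [0.001, 0.001, -1.0]]
wrist_force: [0.0, -0.7, 6.7]
width: 0.032
gripper_force: 39.7
t 44.15 at [0.4573 0.1959 0.0142] yaw_y -4.25 tilt [0.0008 0.0013] w 0.032 gf 39.7 F [ 0.  -0.7  6.7] q [0.38 0.43 2.01 0.   0.7  0.46]
units-> [ 0.97  5.4  -3.02]
```

```bash
python3 -m pendant '{"twist":[[0,0,0],[0,0,0],[0,0,0],[0,0,0],[0,0,0],[0,0,0],[0,0,0]],"xyz":[[0,0,-0.4],[0,0,-0.6],[0,0,-0.7],[0,0,-0.7],[0,0,-0.7],[0,0,-0.4],[0,0,0]],"gripper":[-1,-1,-1,-1,-1,-1,-1]}' | head -2
python3 -m pendant '{"twist":[[0,0,0],[0,0,0],[0,0,0],[0,0,0],[0,0,0],[0,0,0],[0,0,0],[0,0,0],[0,0,0],[0,0,0]],"xyz":[[0.12,0.5,0],[0.12,0.7,0],[0.12,0.7,0],[0.12,0.7,0],[0.12,0.7,0],[0.12,0.7,0],[0.12,0.7,0],[0.12,0.6,0],[0,0.1,0],[0,0,0]],"gripper":[-1,-1,-1,-1,-1,-1,-1,-1,-1,-1]}' | head -2
python3 -m pendant '{"twist":[[0,0,0],[0,0,0],[0,0,0],[0,0,0],[0,0,0],[0,0,0]],"xyz":[[0,0,0],[0,0,0.6],[0,0,0.6],[0,0,0.5],[0,0,0],[0,0,0]],"gripper":[-1,-1,-1,-1,-1,-1]}'
python3 -c "from h import *;go(.5936,.21,.0195)"
```

```text
time: 44.73
eef_pos: [0.4578, 0.196, 0.1029]
time: 45.57
eef_pos: [0.5926, 0.2091, 0.099]
time: 46.07
eef_pos: [0.5914, 0.2092, 0.0574]
tcp_rot: [[0.074, 0.997, -0.004], [0.997, -0.074, -0.001], [-0.001, -0.003, -1.0]]
wrist_force: [0.2, -0.3, -0.8]
width: 0.032
gripper_force: 39.8
t 46.07 at [0.5914 0.2092 0.0574] yaw_y -4.23 tilt [-0.0014 -0.0034] w 0.032 gf 39.8 F [ 0.2 -0.3 -0.8] q [0.32 0.54 1.65 0.   0.96 0.4 ]
units-> [0.04 0.09 1.52]
```

```bash
python3 -m pendant '{"twist":[[0,0,0],[0,0,0],[0,0,0],[0,0,0],[0,0,0],[0,0,0],[0,0,0]],"xyz":[[0,0.04,0.5],[0,0,0.5],[0,0,0.3],[0,0,0.15],[0,0,0.04],[0,0,0],[0,0,0]],"gripper":[-1,-1,-1,-1,-1,-1,-1]}'
python3 -c "from h import *;go(.5936,.21,.0185)"
```

```text
time: 46.65
eef_pos: [0.5942, 0.2095, 0.021]
tcp_rot: [[0.074, 0.997, -0.0], [0.997, -0.074, -0.0], [-0.0, -0.0, -1.0]]
wrist_force: [-0.5, 0.7, -0.7]
width: 0.032
gripper_force: 39.7
t 46.65 at [0.5942 0.2095 0.021 ] yaw_y -4.25 tilt [-0.0001 -0.0002] w 0.032 gf 39.7 F [-0.5  0.7 -0.7] q [ 0.32  0.58  1.68 -0.    0.88  0.39]
units-> [ 0.02 -0.02  0.1 ]
```

Lower the last 2–3 mm, release, rise, and retreat towards the robot to look.

```bash
python3 -m pendant '{"twist":[[0,0,0],[0,0,0],[0,0,0],[0,0,0],[0,0,0],[0,0,0],[0,0,0],[0,0,0],[0,0,0],[0,0,0]],"xyz":[[0,0,0.05],[0,0,0.04],[0,0,0],[0,0,0],[0,0,0],[0,0,0],[0,0,0],[0,0,0],[0,0,0],[0,0,0]],"gripper":[-1,-1,-1,0.2,0.2,0.2,0.2,0.2,0.2,0.2]}'
python3 -m pendant '{"twist":[[0,0,0],[0,0,0],[0,0,0],[0,0,0],[0,0,0],[0,0,0],[0,0,0],[0,0,0]],"xyz":[[0,0,-0.4],[0,0,-0.6],[0,0,-1],[0,0,-1],[0,0,-1],[0,0,-1],[0,0,-1],[0,0,-1]],"gripper":[0.2,0.2,0.2,0.2,0.2,0.2,0.2,0.2]}' | head -2
python3 -m pendant '{"twist":[[0,0,0],[0,0,0],[0,0,0],[0,0,0],[0,0,0],[0,0,0],[0,0,0],[0,0,0],[0,0,0],[0,0,0]],"xyz":[[1,-0.8,-0.3],[1,-0.8,-0.3],[1,-0.8,-0.3],[1,-0.8,-0.3],[1,-0.8,-0.3],[1,-0.8,-0.3],[1,-0.8,-0.3],[1,-0.8,-0.3],[0,0,0],[0,0,0]],"gripper":[0.2,0.2,0.2,0.2,0.2,0.2,0.2,0.2,0.2,0.2]}' | head -2
python3 - <<'E'
from h import *
t=snap('top');s=snap('side')
pads=dict(drop=(.5884,.1349),white=(.5934,.21),amber=(.5992,.285))
for q,n in((t,'top'),(s,'side')):
    P=cloud(q)
    for k,(x,y) in pads.items():
        p=P[(abs(P[...,0]-x)<.035)&(abs(P[...,1]-y)<.034)&(P[...,2]>.02)&(P[...,2]<.13)]
        if len(p): print(n,k,len(p),((p.min(0)+p.max(0))/2-[x,y,0]).round(3)[:2],'ztop',p[:,2].max().round(3))
    p=P[(P[...,0]>.37)&(P[...,0]<.48)&(P[...,1]>-.43)&(P[...,1]<-.32)&(P[...,2]>.048)&(P[...,2]<.07)]
    if len(p): print(n,'box',p.mean(0).round(3))
cv2.imwrite('pics/end.png',np.hstack([cv2.resize(s['color'][150:270,150:310],(400,300)),cv2.resize(t['color'][150:270,190:350],(400,300))]))
E
```

```text
time: 47.48
eef_pos: [0.5937, 0.2093, 0.0182]
tcp_rot: [[0.074, 0.997, -0.001], [0.997, -0.074, -0.0], [-0.001, -0.001, -1.0]]
wrist_force: [-0.2, 0.4, -0.3]
width: 0.0509
gripper_force: 0.0
time: 48.15
eef_pos: [0.5938, 0.2093, 0.1955]
time: 48.98
eef_pos: [0.4485, 0.4219, 0.2545]
top drop 126 [-0.    -0.001] ztop 0.117
top white 95 [-0.001 -0.003] ztop 0.074
top amber 110 [-0.002 -0.   ] ztop 0.088
top box [ 0.423 -0.374  0.056]
side drop 326 [-0.008  0.001] ztop 0.116
side white 3 [ 0.001 -0.016] ztop 0.054
side box [ 0.42  -0.374  0.054]
```

View pics/end.png

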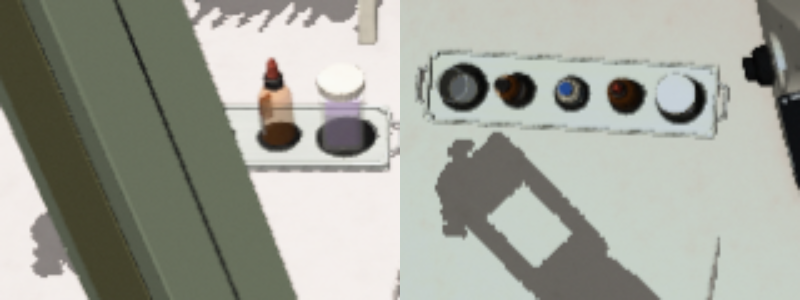

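The top view (right half) shows beaker (462,85), amber (515,88), white with blue cap (570,92), dropper (625,95) and jar (680,97) upright in a row. All three bottles are within 3 mm of their pad centres, the box is flat on the lid and the arm is clear.

```bash
python3 -c "from cell import arm; print(arm.finish_job())"
```

```text
the job is handed in; nothing more can be done
None
```

The job is handed in at about 49 s of the 136 s limit: in the last images the dropper, white and amber bottles stood upright within about 3 mm of their pad centres, and the cover-glass box lay flat about 3 mm from the slide case's centre; no verdict was returned.

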